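# Send the full compound tin down the bar-released chute

## Task

Two identical closed tins stand on the bench, one full and one empty: tell them apart by their heft, stand the empty one upright in the shallow zinc tray, and lay the full one on the chute, resting against the yellow gate, and let go of both. Then press the red release bar near its middle so that both ends go down evenly, and hold it down until the full tin has slid into the wooden bin; let the bar come back up. Do not knock the stones, tools and bottle about.

Things in the scene. Friction and masses are not known exactly. Their poses are not given: they have to be found in the camera images.
- tin_a: Closed grey-green tin, a box 104 long (x) by 56 wide (y) by 72 mm high, with a flat lid carrying a thin zinc disc. Origin at the centre of its underside, z up. Stands upright on the bench at the start. The empty tin weighs 0.16 to 0.17 kg, the full one 0.53 to 0.72 kg; either tin may be the full one and they look alike. The tin's weight hangs at its middle.
- tin_b: The other tin, same shape and frame as tin_a.
- tray: Shallow zinc tray fixed to the bench, 160 long (x) by 110 wide (y) by 12 mm high outside, walls and floor 3 mm thick. Origin at the centre of its underside, z up. For the empty tin.
- chute: Sloping zinc sheet chute, fixed. Origin on the sheet's upper face, on its centre line, where the middle of a loaded tin belongs. x points down the slope (20 degrees below level, away from the robot), y across, z square to the sheet. Sheet 150 mm wide, from x = -78 to +192 mm (over the bin), side walls 28 mm high. Slippery: a tin let go short of the gate slides to it.
- bar_mid (a point): Middle of the upper face of the red release bar: 190 mm long (y), 30 mm wide (x), 14 mm thick. z is square to the face; at rest it leans 30 degrees from vertical, back towards the robot, so the bar is pressed along -z, forward and down. At rest the point is 75 mm above the bench.
- bar_press (a joint): How far the bar is pushed in along its press direction (m): about 0.001 at rest (up), 0.022 at its stop, sprung: about 2 N to start, 10 N at the stop. The gate sinks into the chute 2.1 times as far, is level with the sheet at about 0.0145, and rises again when the bar is let go. A let-through tin reaches the bin in under a second.
- bar_rock (a joint): Rocking of the bar about its middle (rad), 0 when both ends are level, either sign; sprung, 2.4 N m per rad, so a push 20 mm off the middle rocks it about 0.08 at full travel.
- chunk: Raw pinkish soapstone chunk, about 100 by 75 by 71 mm high, loose bystander, origin under its centre.
- hammer: Rusty club hammer lying down, about 240 mm long along x, head 45 by 95 by 45 mm at +x 80 mm; loose bystander.
- point: Steel point tool lying down, 211 mm long along x, 18 mm high; loose bystander.
- bowl: Half-roughed pink soapstone bowl, 116 mm across, 55 mm high; loose bystander.
- bottle: Green water bottle, 66 mm across, 200 mm high; loose bystander.
- wedge: Wooden block 120 by 40 by 35 mm high; loose bystander.
- gate_top (a point): Middle of the upper edge of the yellow gate plate that stands across the chute: 110 mm wide, 6 mm thick, 30 mm high above the sheet; same axes as the chute. Its upstream face is 57 mm down-slope of the chute's origin, so a tin lying lengthwise against it has its middle at chute x = 5 mm. It sinks into the sheet as the bar is pressed.
- chute_lip (a point): Middle of the upper end of the chute's sheet, 180 mm above the bench, sheet 6 mm thick; same axes as the chute. The release bar lies under this lip: the lip's underside is about 100 mm above the bar's middle and its edge 3 to 5 mm nearer the robot, so the bar cannot be pressed from straight above.
- station: The whole fixed release station: timber frame, chute, release bar and wooden bin. Origin on the bench right below the bar's middle; x away from the robot (down-chute), y left, z up. The bin's inside runs from x = 254 to 450 mm and y = -94 to +94 mm, floor 10 mm above the bench; side walls 120, far wall 140, near wall (under the chute's end) 60 mm high. Nothing in it reaches above 210 mm.
Things that resemble listed ones, but are neither listed nor needed, are in the scene too. Leave any purple look-alike of the tin_b alone. What is shaped like the tin_a but black is not meant.

How it is judged:
By the outcome, as a careful person would: the job done as asked, in the order asked, and still so for the second after the job is handed in, with the robot touching nothing.
It also fails if it takes over 72 s, if anything falls off the work surface, if the arm or the gripper's body presses on something with over 40 N, if the wrist force passes 120 N, or if a joint passes its speed limit or range.

## Robot

A 6-joint arm with a two-finger parallel gripper is mounted at the origin on the work surface. World frame = base frame: x ahead of the robot, y to its left, z up, the work surface at z = 0. Lengths are in mm, angles in degrees, forces in N, time in s.
With the tool pointing down it reaches from about 350 to 775 mm from the base axis. Payload 7.3 kg.
Tool frame: the origin (TCP) lies at the very end of the fingers, on their centre line; the grasp point (between the pads) lies 19 mm behind it; x points along the fingers, y is the direction in which the jaws open and shut, and the axes are right-handed (so a half turn about x gives the same grasp; the last joint's range is limited). The gripper opens to 92 mm and grips with 3 to 60 N. Pads are 19 mm wide; open, the fingers measure 130 mm over their backs; the gripper's body (75 mm by 190 mm) begins 47 mm behind the grasp point.
Start: joints at [-80.787, 19.595, 87.324, -0, 73.075, -8.365], TCP at [158.577, -500.498, 226.741] pointing down, gripper open.
Joint ranges: [-145.02, 145.02], [-44.19, 115.74], [2.07, 154.8], [-57.11, 237.11], [16.16, 152.29], [-177.93, 177.93]. Speed limits (degrees/s): [147.25, 147.25, 180, 180, 180, 180].

## Interface

Orientations are given as a 3x3 rotation matrix whose columns are the frame's x, y, z axes.
In Python, from workcell import * gives the robot as it stands. The module is installed in compiled form; this text tells all that it offers.
- The arm moves only by the shell command python3 -m inch 'ROWS' [FORCE]. ROWS is JSON, a list of rows, each an object of numbers: "tx", "ty", "tz": the shift along the tool's x, y, z normalised to -1 to 1, where 1 is 0.05 m; "spin": the turn about the tool's x normalised to -1 to 1, where 1 is 5 degrees; "fingers": the closure, from -1 (fully open) to 1 (shut), so that 0 is half open. A call has 1 to 12 rows; each row shifts and turns the commanded pose from where the row before left it, along the tool's axes as they then stand; what a row does not reach is not made up. A row lasts 1/8 s, in which the tool goes at most 62.5 mm and 10.7 degrees, less where a joint would pass 70% of its speed; a pose out of reach is approached as far as the arm can. A call with a number of a shift or a turn outside -1 to 1 is refused whole. A call with a gripper value outside its range is refused whole. The fingers move at their own pace and stop on an object; FORCE is the grip in N (left out, the last holds). Time passes only in rows, so rows that do not move let the fingers close. It gives the time, the measured TCP pose, the force and the opening at its end, in the units of the state.
- state(): the state, without advancing time (a new reading comes with each control period).
- read_camera(name): name is "side" or "top"; returns a dict with "frame" (420x560x3 uint8, blue, green, red), "z_map" (420x560 float32, mm along the optical axis (not along the pixel's ray), 0 where there is no reading), "vertical_fov" (degrees; the focal length in pixels is half the picture's height over the tangent of half this angle, whatever the lens; pixels are square), "cx", "cy" (the principal point, pixels), "dist" ([k1, k2, p1, p2, k3] as OpenCV has them; the pictures are not rectified), "R" (3x3) and "t" (3): a world point X has camera coordinates R X + t. Camera axes: x right, y down, z forward; pixel columns grow to the right and rows downward; lengths in mm; the calibration is good to about 2 mm. A picture is of the moment at which its call begins.
- finish_job(): hands the job in, once; it reports no verdict.
The state is a dict: "time_s": time; "joints": joint angles; "qvel": joint speeds; "tau": joint torques, N m; "tcp_pos": TCP position; "tcp_rot": TCP orientation; "contact_force": force on the tool from outside, world axes, zero at the start; "torque": the same for the moment, N m; "gripper_width": finger opening in mm.
Only numpy, scipy, OpenCV 4.12 (cv2) and the standard library are available. Lean on these libraries where they do the work, as an engineer would, in place of code of your own. Each camera call takes 0.05 s, during which the arm holds its last target.

## Working session

There is one attempt and no reset: what is moved stays moved. The work goes in short steps, Python scripts to look and compute and a shell command to move; the robot and the scene stay as the last step left them, time stands still between calls to the robot, and variables do not carry over. Pictures are saved under pics/ and viewed, and the job is handed in when it is done.

```bash
mkdir -p pics; python3 - <<'E'
from workcell import *
import cv2
s=state();print({k:s[k] for k in s})
for n in("side","top"):
    c=read_camera(n);cv2.imwrite(f"pics/{n}0.png",cv2.resize(c["frame"],None,fx=1.4,fy=1.4))
    print(n,c["vertical_fov"],c["cx"],c["cy"],c["dist"],c["R"],c["t"])
E
```

```text
{'time_s': 0.0, 'joints': array([-8.07860797e+01,  1.96348899e+01,  8.73766920e+01,  9.37950602e-04,
        7.30748394e+01, -8.36631133e+00]), 'qvel': array([-0.09596132, -0.05144644,  0.01382522, -0.0989779 ,  0.07989884,
        0.04712358]), 'tau': array([-1.05420484e-03, -4.31246889e+01, -2.44221032e+01,  7.18700350e-02,
        5.59714402e-02, -9.08554171e-05]), 'tcp_pos': array([ 158.5224022 , -500.07220509,  226.06225455]), 'tcp_rot': array([[-2.26057152e-04,  3.02036278e-01, -9.53296405e-01],
       [ 1.49138255e-03, -9.53295267e-01, -3.02036271e-01],
       [-9.99998862e-01, -1.49000708e-03, -2.34952420e-04]]), 'contact_force': array([-0.19162169, -0.04397598,  0.02094511]), 'torque': array([-0.03508184,  0.02139894,  0.00553047]), 'gripper_width': 91.71518201990688}
side 45.284345017020996 277.7367514647881 205.82303664835004 [0.0106373 0.        0.        0.        0.       ] [[ 0.77185321 -0.63578207  0.0048761 ]
 [-0.34821207 -0.42912891 -0.8334247 ]
 [ 0.53196895  0.64158362 -0.55261152]] [-384.84404319  305.82827055 1535.12945369]
top 55.727277956749646 281.8977522004923 204.65884488161763 [-0.01529819  0.          0.          0.          0.        ] [[ 0.02796969 -0.99956294  0.00957239]
 [-0.99218138 -0.0289258  -0.12140598]
 [ 0.12162981 -0.00610186 -0.99255678]] [  40.82916055  555.63213994 1428.76381794]
```

View pics/top0.png

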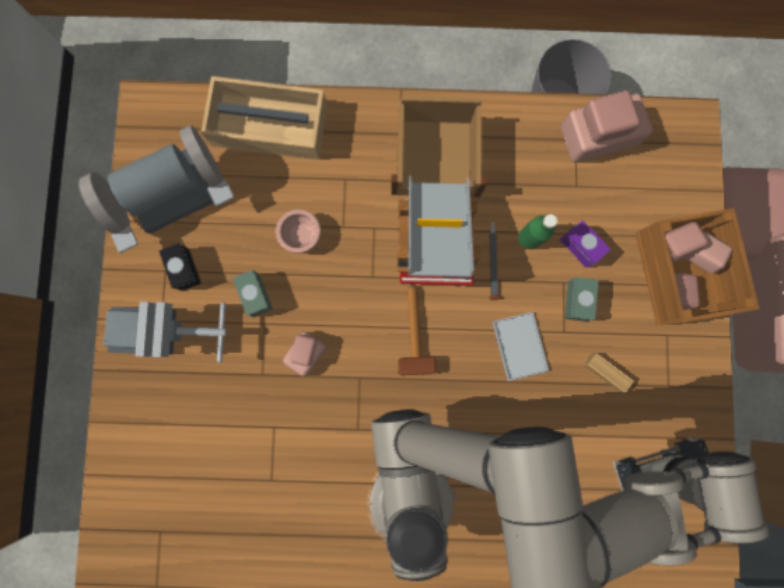

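View pics/side0.png

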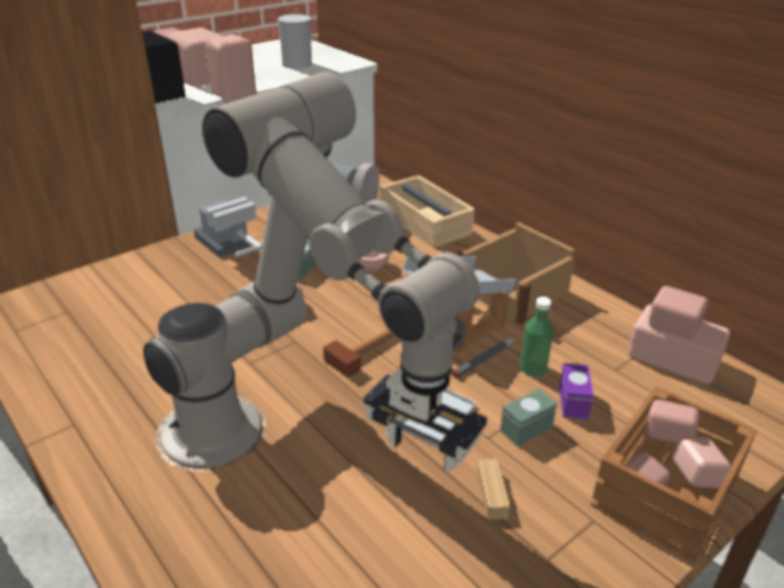

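The top view (1.4x) shows two grey-green tins at about (252,293) and (582,299). The look-alikes are black at (180,267) and purple at (585,243). The tray is at (521,346), the chute and gate at (440,223), and the red bar at (437,280). I'll measure these next.

```bash
cat > h.py <<'E'
from workcell import *
import cv2, numpy as np
def cloud(c):
    h,w=c["z_map"].shape; f=h/2/np.tan(np.radians(c["vertical_fov"])/2)
    K=np.array([[f,0,c["cx"]],[0,f,c["cy"]],[0,0,1]])
    u,v=np.meshgrid(np.arange(w),np.arange(h))
    p=cv2.undistortPoints(np.stack([u,v],-1).reshape(-1,1,2).astype(float),K,np.array(c["dist"])).reshape(h,w,2)
    z=c["z_map"][...,None].astype(float); P=np.concatenate([p*z,z],-1)
    X=(P-np.array(c["t"]))@np.array(c["R"])   # R^T (P-t)
    X[c["z_map"]==0]=np.nan
    return X
def crop(c,x0,y0,x1,y1,s,name):
    cv2.imwrite(name,cv2.resize(c["frame"][y0:y1,x0:x1],None,fx=s,fy=s,interpolation=cv2.INTER_CUBIC))
E
python3 - <<'E'
from h import *
c=read_camera("top");X=cloud(c);hsv=cv2.cvtColor(c["frame"],cv2.COLOR_BGR2HSV)
np.save("X0.npy",X);cv2.imwrite("f0.png",c["frame"])
def show(n,m,x0,y0,x1,y1):
    mm=np.zeros(m.shape,bool);mm[y0:y1,x0:x1]=m[y0:y1,x0:x1]
    p=X[mm];p=p[~np.isnan(p).any(1)];
    (cx,cy),(a,b),th=cv2.minAreaRect(p[:,:2].astype(np.float32)) 
    print(n,mm.sum(),"mean",p.mean(0).round(1),"min",np.percentile(p,2,0).round(1),"max",np.percentile(p,98,0).round(1),"rect",round(cx,1),round(cy,1),round(a,1),round(b,1),round(th,1))
Z=X[...,2]
for n,bx in (("tinL",(160,185,200,230)),("tinR",(395,190,435,235)),("black",(110,170,145,210)),("purple",(395,155,440,192))):
    show(n,(Z>60)&(Z<85),*bx)
show("tray",(Z>1.0)&(Z<20)&(hsv[...,1]<60),345,218,398,276)
show("trayrim",(Z>9)&(Z<20)&(hsv[...,1]<60),345,218,398,276)
y=(hsv[...,0]>18)&(hsv[...,0]<32)&(hsv[...,1]>200)&(hsv[...,2]>150)
show("gate",y,290,150,340,170)
r=((hsv[...,0]<5)|(hsv[...,0]>175))&(hsv[...,1]>150)&(hsv[...,2]>100)
show("bar",r,280,190,345,208)
crop(c,270,120,400,280,3.75,"pics/c1.png");crop(c,100,150,450,285,2.2,"pics/c2.png")
E
```

```text
tinL 453 mean [524.4 426.8  72.5] min [474.  389.5  64.6] max [573.7 465.5  78.6] rect 516.2 448.9 104.3 101.2 24.1
tinR 489 mean [ 534.2 -429.9   72.8] min [ 483.6 -460.    62.9] max [ 584.8 -400.6   79.9] rect 535.2 -430.9 57.3 105.8 84.8
black 487 mean [588.9 620.3  72.4] min [538.7 582.3  62. ] max [640.6 659.7  78.8] rect 590.7 621.9 107.4 58.2 23.0
purple 474 mean [ 682.9 -440.4   72.8] min [ 635.9 -487.4   63.7] max [ 731.8 -394.5   79.8] rect 683.7 -441.5 104.3 61.6 43.2
tray 1115 mean [ 409.9 -280.3    6. ] min [ 331.2 -343.     1.2] max [ 488.  -217.6   16. ] rect 409.3 -280.8 161.5 117.3 15.6
trayrim 201 mean [ 408.8 -276.8   12.2] min [ 324.2 -346.6    9. ] max [ 494.3 -210.    19.1] rect 409.8 -278.0 159.8 112.3 14.8
gate 118 mean [701.5 -47.2 152.1] min [697.2 -96.7 138.1] max [706.   2. 164.] rect 701.9 -47.7 103.0 9.6 89.5
bar 100 mean [566.3 -35.8  71.8] min [ 560.5 -140.7   64.1] max [583.1  43.   85.6] rect 568.0 -48.4 184.9 23.2 86.8
```

View pics/c1.png

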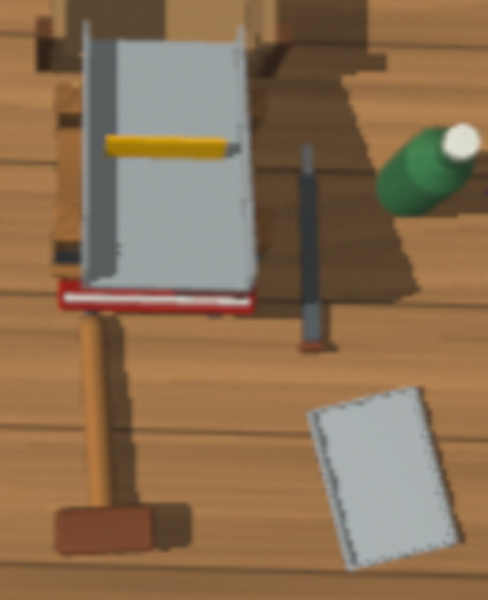

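View pics/c2.png

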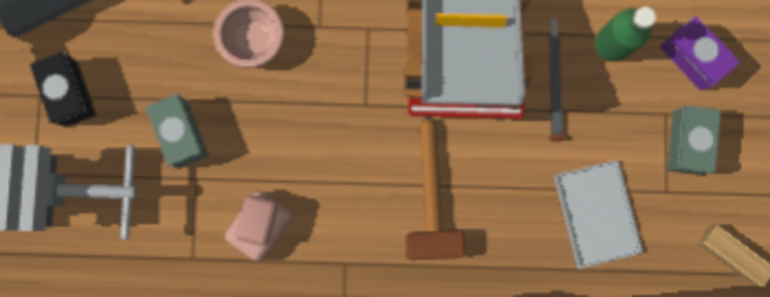

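```bash
python3 - <<'E'
from h import *
X=np.load("X0.npy");f=cv2.imread("f0.png");hsv=cv2.cvtColor(f,cv2.COLOR_BGR2HSV);Z=X[...,2]
print("hues",hsv[205,180],hsv[220,420],hsv[190,130])
for n,(x0,y0,x1,y1) in (("tinL",(165,185,200,230)),("tinR",(395,193,435,235)),("wedge",(410,245,460,285)),("hammer",(280,200,320,270)),("point",(345,150,365,220)),("bottle",(365,145,402,182))):
    m=np.zeros(Z.shape,np.uint8)
    lo={"tinL":66,"tinR":66,"wedge":28,"hammer":10,"point":6,"bottle":60}[n]
    m[y0:y1,x0:x1]=(Z[y0:y1,x0:x1]>lo)&(Z[y0:y1,x0:x1]<(80 if n[:3]=="tin" else 230))
    nl,l,st,_=cv2.connectedComponentsWithStats(m)
    k=1+np.argmax(st[1:,4]);p=X[l==k]
    r=cv2.minAreaRect(p[:,:2].astype(np.float32));q=p[:,:2]-p[:,:2].mean(0);w,v=np.linalg.eigh(q.T@q)
    print(n,len(p),p.mean(0).round(1),np.percentile(p[:,2],98).round(1),"rect",np.round(r[0],1),np.round(r[1],1),round(r[2],1),"pca yaw",round(np.degrees(np.arctan2(v[1,1],v[0,1])),1))
# chute plane: grey pixels
m=np.zeros(Z.shape,bool);m[130:200,293:335]=True
m&=(hsv[...,1]<60)&(hsv[...,2]>140)&(Z>90)&(Z<190)
p=X[m]
for _ in range(4):
    A=np.c_[p[:,:2],np.ones(len(p))];s=np.linalg.lstsq(A,p[:,2],rcond=None)[0];e=p[:,2]-A@s;p=p[abs(e)<5]
print("plane",s,"slope",np.degrees(np.arctan(np.hypot(*s[:2]))),"dir",np.degrees(np.arctan2(-s[1],-s[0])),len(p),"x",p[:,0].min(),p[:,0].max(),"zmax",p[:,2].max(),"y",np.percentile(p[:,1],[1,99]))
for x in range(580,800,20):
    q=p[abs(p[:,0]-x)<6]
    if len(q): print(x,q[:,1].min().round(1),q[:,1].max().round(1),q[:,2].mean().round(1))
# bar pixels sorted
r=((hsv[...,0]<6)|(hsv[...,0]>174))&(hsv[...,1]>120)&(hsv[...,2]>80); r[:190]=0;r[208:]=0;r[:,:280]=0;r[:,345:]=0
for cc in range(284,342,4):
    v=np.where(r[:,cc])[0]; print(cc,[(int(i),*X[i,cc].round(0).astype(int)) for i in range(188,206) if i in v or (len(v) and v.min()<=i<=v.max())])
E
```

```text
hues [ 94  10 178] [ 71  47 119] [ 90  10 134]
tinL 431 [524.5 427.1  72.8] 78.1 rect [525.6 428. ] [104.4  54.5] 24.3 pca yaw -155.8
tinR 451 [ 534.6 -431.    73.2] 78.6 rect [ 535.2 -430.9] [ 57.3 105.8] 84.8 pca yaw 174.6
wedge 380 [ 346.  -507.9   35.8] 42.0 rect [ 346.5 -508.7] [121.4  42.7] 53.8 pca yaw 54.7
hammer 808 [432.   -0.7  41. ] 74.0 rect [449.3 -16.3] [240.9 122.3] 0.7 pca yaw -179.7
point 260 [ 629.8 -203.9   15.8] 23.1 rect [ 637.3 -207.9] [214.6  29.2] 2.2 pca yaw -178.1
bottle 392 [ 695.3 -295.9  139.4] 204.2 rect [ 700.  -300.9] [63.9 55.8] 38.0 pca yaw -135.1
plane [-3.61179926e-01 -6.25415507e-03  3.85833730e+02] slope 19.861446439907603 dir 0.9920287824791374 1752 x 567.7958510905312 821.1274097236885 zmax 184.0277415781245 y [-117.28413867   -8.13729087]
580 -115.2 -5.0 176.4
600 -116.0 -8.1 169.9
620 -116.7 -8.3 162.8
640 -117.8 -8.2 155.3
660 -118.5 -8.3 147.6
680 -118.4 -8.1 140.9
700 -116.3 -18.9 135.0
720 -117.0 -4.8 125.0
740 -118.2 -8.1 118.7
760 -118.1 -8.3 111.6
780 -116.2 -8.2 104.7
284 []
288 [(195, np.int64(583), np.int64(36), np.int64(86)), (196
[... 1994 characters left out ...]
[(202, np.int64(563), np.int64(-79), np.int64(76))]
324 [(201, np.int64(567), np.int64(-94), np.int64(71)), (202, np.int64(565), np.int64(-95), np.int64(64))]
328 [(202, np.int64(565), np.int64(-109), np.int64(67)), (203, np.int64(561), np.int64(-109), np.int64(69))]
332 [(202, np.int64(565), np.int64(-123), np.int64(69)), (203, np.int64(561), np.int64(-123), np.int64(72))]
336 [(198, np.int64(578), np.int64(-136), np.int64(80)), (199, np.int64(574), np.int64(-135), np.int64(83)), (200, np.int64(571), np.int64(-136), np.int64(79)), (201, np.int64(568), np.int64(-137), np.int64(73)), (202, np.int64(564), np.int64(-137), np.int64(75)), (203, np.int64(562), np.int64(-138), np.int64(64))]
340 []
```

```bash
cat >> h.py <<'E'
def need(x,y,z,yaw=None):
    """rows-units to (x,y,z); yaw = wanted world angle of the jaw axis (mod 180). shifts are valid for AFTER the spin"""
    s=state();R=np.array(s["tcp_rot"]);p=np.array(s["tcp_pos"])
    a=np.degrees(np.arctan2(R[1,1],R[0,1]));d=0
    if yaw is not None:
        d=(yaw-a+90)%180-90
        c,sn=np.cos(np.radians(d)),np.sin(np.radians(d)); R=np.array([[c,-sn,0],[sn,c,0],[0,0,1]])@R
    u=R.T@(np.array([x,y,z])-p)/50
    print("t",round(s["time_s"],2),"p",p.round(1),"jaw",round(a,1),"j6",s["joints"].round(0),"spin units",round(-d/5,2),"shift tx,ty,tz",u.round(2),"down",R[:,0].round(3),"F",s["contact_force"].round(2),"w",round(s["gripper_width"],1))
E
python3 -c "
from h import *
need(535,-431,150,84.6)"
```

```text
t 0.15 p [ 158.5 -500.2  226.2] jaw -72.4 j6 [-81.  20.  87.   0.  73.  -8.] spin units 4.6 shift tx,ty,tz [ 1.53 -2.08 -7.37] down [ 0.     0.001 -1.   ] F [-0.92  0.35 -0.28] w 91.8
```

```bash
python3 - <<'E'
import cv2
f=cv2.imread("f0.png")
cv2.imwrite("pics/tr.png",cv2.resize(f[150:240,380:450],None,fx=6,fy=6,interpolation=cv2.INTER_CUBIC))
E
```

```text
(no output)
```

View pics/tr.png

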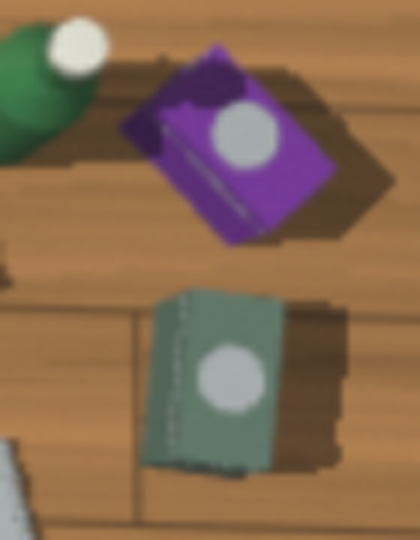

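There are four tin-shaped things. In 560x420 pixels, the grey-green ones at (180,209) and (418,213) fit the description. The purple one at (418,172) and the black one at (129,190) are excluded. The crop confirms the right-hand target is grey-green, with the purple one clear of it.

```bash
python3 -m inch '[{"spin":0.92,"fingers":-1},{"spin":0.92},{"spin":0.92},{"spin":0.92},{"spin":0.92},{"ty":-0.4,"tz":-0.9},{"ty":-0.4,"tz":-0.9},{"ty":-0.4,"tz":-0.9},{"ty":-0.4,"tz":-0.9},{"ty":-0.4,"tz":-0.9}]' 20
python3 -c "
from h import *
need(535,-431,30,84.6)"
```

```text
t 0.15 p [ 158.5 -500.2  226.2] jaw -72.4 j6 [-81.  20.  87.   0.  73.  -8.] spin units 4.6 shift tx,ty,tz [ 3.93 -2.08 -7.37] down [ 0.     0.001 -1.   ] F [-0.92  0.35 -0.28] w 91.8schema error: expected keys tx, ty, tz, spin, fingers
```

```bash
python3 -m inch '[{"tx":0,"ty":0,"tz":0,"spin":0.92,"fingers":-1},{"tx":0,"ty":0,"tz":0,"spin":0.92,"fingers":-1},{"tx":0,"ty":0,"tz":0,"spin":0.92,"fingers":-1},{"tx":0,"ty":0,"tz":0,"spin":0.92,"fingers":-1},{"tx":0,"ty":0,"tz":0,"spin":0.92,"fingers":-1},{"tx":0,"ty":-0.4,"tz":-0.9,"spin":0,"fingers":-1},{"tx":0,"ty":-0.4,"tz":-0.9,"spin":0,"fingers":-1},{"tx":0,"ty":-0.4,"tz":-0.9,"spin":0,"fingers":-1},{"tx":0,"ty":-0.4,"tz":-0.9,"spin":0,"fingers":-1},{"tx":0,"ty":-0.4,"tz":-0.9,"spin":0,"fingers":-1}]' 20
python3 -c "
from h import *
need(535,-431,30,84.6)"
```

```text
time_s: 1.4
tcp_pos: [393.4, -421.4, 226.5]
tcp_rot: [[-0.0, -0.095, -0.996], [0.0, -0.996, 0.095], [-1.0, -0.0, 0.0]]
contact_force: [-0.7, -1.0, 0.5]
gripper_width: 91.8
t 1.4 p [ 393.4 -421.4  226.5] jaw -95.4 j6 [-55.  25.  79.  -0.  76.  41.] spin units -0.0 shift tx,ty,tz [ 3.93 -0.07 -2.84] down [-0.  0. -1.] F [-0.72 -1.05  0.49] w 91.8
```

```bash
python3 -m inch '[{"tx":0,"ty":0,"tz":-0.95,"spin":0,"fingers":-1},{"tx":0,"ty":0,"tz":-0.95,"spin":0,"fingers":-1},{"tx":0.5,"ty":-0.07,"tz":-0.94,"spin":0,"fingers":-1},{"tx":0.9,"ty":0,"tz":0,"spin":0,"fingers":-1},{"tx":0.9,"ty":0,"tz":0,"spin":0,"fingers":-1},{"tx":0.8,"ty":0,"tz":0,"spin":0,"fingers":-1},{"tx":0.5,"ty":0,"tz":0,"spin":0,"fingers":-1},{"tx":0.3,"ty":0,"tz":0,"spin":0,"fingers":-1},{"tx":0,"ty":0,"tz":0,"spin":0,"fingers":-1}]' 20
python3 - <<'E'
from h import *
need(535,-431,30,84.6)
c=read_camera("side");crop(c,300,240,460,360,5,"pics/g1.png")
E
```

```text
time_s: 2.52
tcp_pos: [533.3, -431.8, 30.7]
tcp_rot: [[-0.001, -0.094, -0.996], [0.001, -0.996, 0.094], [-1.0, -0.001, 0.002]]
contact_force: [0.1, -1.2, 0.3]
gripper_width: 91.6
t 2.52 p [ 533.3 -431.8   30.7] jaw -95.4 j6 [-45.  47.  71.  -0.  62.  50.] spin units -0.0 shift tx,ty,tz [ 0.01 -0.02 -0.03] down [-0.001  0.001 -1.   ] F [ 0.14 -1.24  0.34] w 91.6
```

View pics/g1.png

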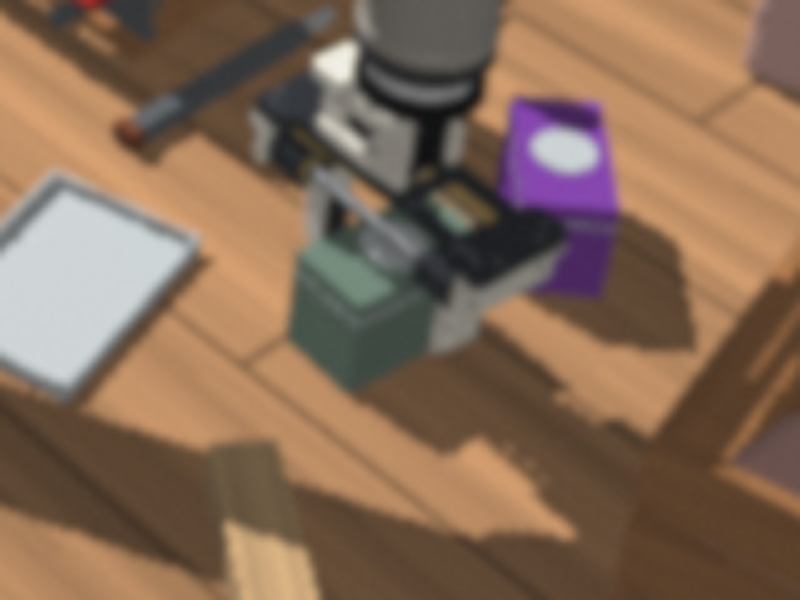

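The fingers straddle the tin at about (360,300) in the crop, and the purple tin at (560,190) is clear. Next I'll grip it, lift it and weigh it.

```bash
python3 -m inch '[{"tx":0,"ty":0,"tz":0,"spin":0,"fingers":1},{"tx":0,"ty":0,"tz":0,"spin":0,"fingers":1},{"tx":0,"ty":0,"tz":0,"spin":0,"fingers":1},{"tx":0,"ty":0,"tz":0,"spin":0,"fingers":1}]' 25
python3 -m inch '[{"tx":-0.3,"ty":0,"tz":0,"spin":0,"fingers":1},{"tx":-0.5,"ty":0,"tz":0,"spin":0,"fingers":1},{"tx":-0.5,"ty":0,"tz":0,"spin":0,"fingers":1},{"tx":0,"ty":0,"tz":0,"spin":0,"fingers":1},{"tx":0,"ty":0,"tz":0,"spin":0,"fingers":1},{"tx":0,"ty":0,"tz":0,"spin":0,"fingers":1}]' 25
python3 -m inch '[{"tx":0,"ty":0,"tz":0,"spin":0,"fingers":1}]'
python3 -m inch '[{"tx":0,"ty":0,"tz":0,"spin":0,"fingers":1}]'
```

```text
time_s: 3.08
tcp_pos: [533.8, -432.2, 32.0]
tcp_rot: [[0.0, -0.094, -0.996], [-0.0, -0.996, 0.094], [-1.0, 0.0, -0.0]]
contact_force: [0.2, 0.3, 0.4]
gripper_width: 56.5
time_s: 3.82
tcp_pos: [533.1, -431.6, 95.3]
tcp_rot: [[-0.002, -0.094, -0.996], [0.002, -0.996, 0.094], [-1.0, -0.001, 0.002]]
contact_force: [0.1, 0.6, -1.5]
gripper_width: 56.0
time_s: 3.95
tcp_pos: [533.4, -431.8, 95.7]
tcp_rot: [[-0.001, -0.094, -0.996], [0.001, -0.996, 0.094], [-1.0, -0.001, 0.001]]
contact_force: [0.1, -0.5, -1.6]
gripper_width: 56.5
time_s: 4.08
tcp_pos: [533.6, -432.0, 96.2]
tcp_rot: [[-0.001, -0.094, -0.996], [0.0, -0.996, 0.094], [-1.0, -0.0, 0.001]]
contact_force: [0.2, 0.2, -0.8]
gripper_width: 55.8
```

About -1.4 N on the wrist (0.53 kg would show at least 5 N), so the right tin is the empty one and goes to the tray.

```bash
python3 -c "
from h import *
need(409.5,-278.5,80,105)"
```

```text
t 4.08 p [ 533.6 -432.    96.2] jaw -95.4 j6 [-45.  43.  68.  -0.  69.  50.] spin units -4.08 shift tx,ty,tz [ 0.33 -3.61  1.6 ] down [-0.001  0.    -1.   ] F [ 0.17  0.2  -0.8 ] w 55.8
```

```bash
python3 -m inch '[{"tx":0,"ty":0,"tz":0,"spin":-0.82,"fingers":1},{"tx":0,"ty":0,"tz":0,"spin":-0.82,"fingers":1},{"tx":0,"ty":0,"tz":0,"spin":-0.82,"fingers":1},{"tx":0,"ty":0,"tz":0,"spin":-0.82,"fingers":1},{"tx":0,"ty":0,"tz":0,"spin":-0.82,"fingers":1},{"tx":0,"ty":-0.72,"tz":0.32,"spin":0,"fingers":1},{"tx":0,"ty":-0.72,"tz":0.32,"spin":0,"fingers":1},{"tx":0,"ty":-0.72,"tz":0.32,"spin":0,"fingers":1},{"tx":0,"ty":-0.72,"tz":0.32,"spin":0,"fingers":1},{"tx":0,"ty":-0.72,"tz":0.32,"spin":0,"fingers":1},{"tx":0.33,"ty":0,"tz":0,"spin":0,"fingers":1},{"tx":0,"ty":0,"tz":0,"spin":0,"fingers":1}]' 25
python3 - <<'E'
from h import *
need(409.5,-278.5,35.5,105)
c=read_camera("side");crop(c,250,230,410,350,5,"pics/g2.png")
E
```

```text
time_s: 5.58
tcp_pos: [409.3, -278.7, 79.9]
tcp_rot: [[-0.001, 0.26, -0.966], [0.001, -0.966, -0.26], [-1.0, -0.001, 0.001]]
contact_force: [0.4, -0.5, -1.5]
gripper_width: 56.2
t 5.58 p [ 409.3 -278.7   79.9] jaw -74.9 j6 [-43.  27. 103.  -0.  51.  32.] spin units 0.02 shift tx,ty,tz [ 0.89 -0.   -0.01] down [-0.001  0.001 -1.   ] F [ 0.43 -0.48 -1.49] w 56.2
```

View pics/g2.png

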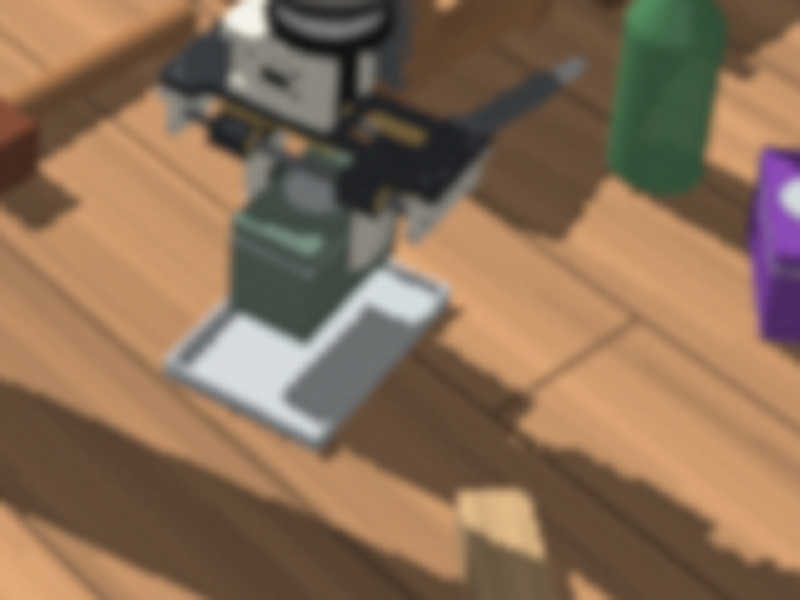

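The tin hangs level above the tray, which spans about (170-450, 260-450) in the crop. I'll lower it and release.

```bash
python3 -m inch '[{"tx":0.4,"ty":0,"tz":0,"spin":0,"fingers":1},{"tx":0.3,"ty":0,"tz":0,"spin":0,"fingers":1},{"tx":0.1,"ty":0,"tz":0,"spin":0,"fingers":1},{"tx":0.08,"ty":0,"tz":0,"spin":0,"fingers":1},{"tx":0,"ty":0,"tz":0,"spin":0,"fingers":1}]' 25
python3 -m inch '[{"tx":0,"ty":0,"tz":0,"spin":0,"fingers":-1},{"tx":0,"ty":0,"tz":0,"spin":0,"fingers":-1},{"tx":0,"ty":0,"tz":0,"spin":0,"fingers":-1},{"tx":-0.3,"ty":0,"tz":0,"spin":0,"fingers":-1},{"tx":-0.6,"ty":0,"tz":0,"spin":0,"fingers":-1},{"tx":-0.9,"ty":0,"tz":0,"spin":0,"fingers":-1},{"tx":-0.9,"ty":0,"tz":0,"spin":0,"fingers":-1},{"tx":-0.9,"ty":0,"tz":0,"spin":0,"fingers":-1},{"tx":-0.9,"ty":0,"tz":0,"spin":0,"fingers":-1}]' 25
python3 - <<'E'
from h import *
need(525.5,428,235,114.2)
c=read_camera("side");crop(c,250,230,410,350,5,"pics/g3.png")
E
```

```text
time_s: 6.25
tcp_pos: [409.7, -279.3, 36.3]
tcp_rot: [[0.0, 0.26, -0.966], [-0.0, -0.966, -0.26], [-1.0, 0.0, -0.0]]
contact_force: [0.3, -0.7, -1.3]
gripper_width: 55.8
time_s: 7.38
tcp_pos: [409.4, -278.9, 264.0]
tcp_rot: [[0.001, 0.26, -0.966], [-0.001, -0.966, -0.26], [-1.0, 0.001, -0.001]]
contact_force: [0.6, -1.3, -0.4]
gripper_width: 92.0
t 7.38 p [ 409.4 -278.9  264. ] jaw -74.9 j6 [-43.  15.  88.  -0.  77.  32.] spin units -1.82 shift tx,ty,tz [  0.57 -11.94  -7.91] down [ 0.001 -0.001 -1.   ] F [ 0.57 -1.28 -0.41] w 92.0
```

View pics/g3.png

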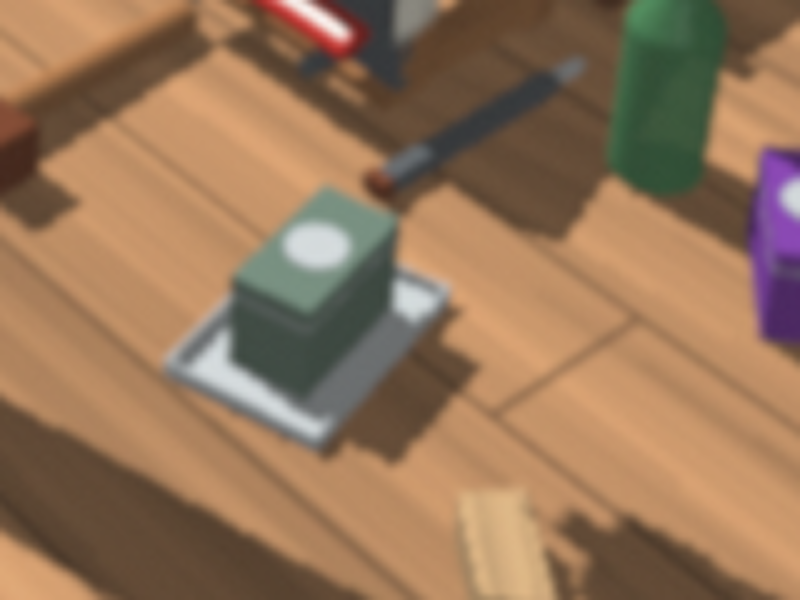

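The empty tin stands upright inside the tray at (315,290). Next is the left tin.

```bash
python3 -m inch '[{"tx":0,"ty":0,"tz":0,"spin":-0.91,"fingers":-1},{"tx":0,"ty":0,"tz":0,"spin":-0.91,"fingers":-1},{"tx":0,"ty":-0.75,"tz":-0.49,"spin":0,"fingers":-1},{"tx":0,"ty":-0.75,"tz":-0.49,"spin":0,"fingers":-1},{"tx":0,"ty":-0.75,"tz":-0.49,"spin":0,"fingers":-1},{"tx":0,"ty":-0.75,"tz":-0.49,"spin":0,"fingers":-1},{"tx":0,"ty":-0.75,"tz":-0.49,"spin":0,"fingers":-1},{"tx":0,"ty":-0.75,"tz":-0.49,"spin":0,"fingers":-1},{"tx":0,"ty":-0.75,"tz":-0.49,"spin":0,"fingers":-1},{"tx":0,"ty":-0.75,"tz":-0.49,"spin":0,"fingers":-1},{"tx":0,"ty":-0.75,"tz":-0.49,"spin":0,"fingers":-1},{"tx":0,"ty":-0.75,"tz":-0.49,"spin":0,"fingers":-1}]' 25
python3 - <<'E'
from h import *
need(525.5,428,140,114.2)
c=read_camera("top");crop(c,100,150,230,250,6,"pics/g4.png")
E
```

```text
time_s: 8.93
tcp_pos: [479.4, 164.8, 262.1]
tcp_rot: [[0.001, 0.41, -0.912], [0.0, -0.912, -0.41], [-1.0, 0.0, -0.001]]
contact_force: [1.0, -0.8, 0.6]
gripper_width: 92.1
t 8.93 p [479.4 164.8 262.1] jaw -65.8 j6 [10. 16. 87. -0. 77. 76.] spin units -0.0 shift tx,ty,tz [ 2.44 -4.42 -3.  ] down [ 0.001  0.    -1.   ] F [ 0.99 -0.83  0.64] w 92.1
```

View pics/g4.png

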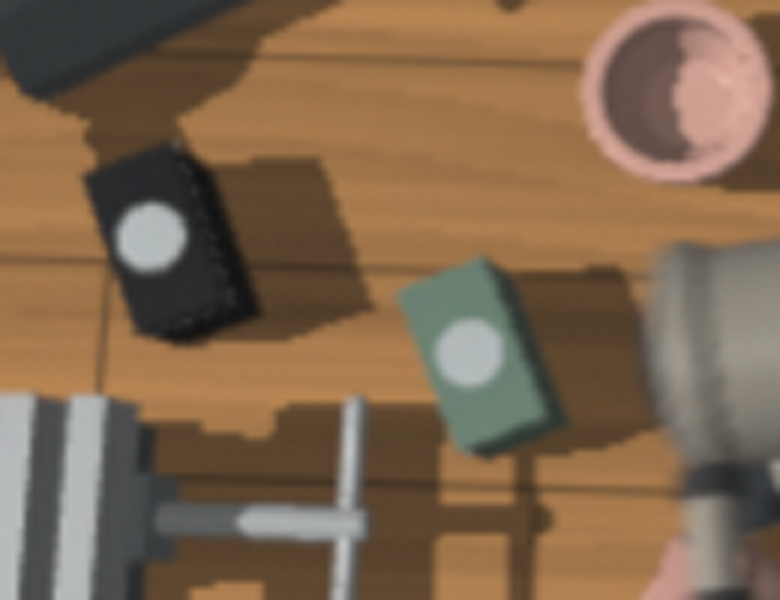

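The crop shows the grey-green tin at (475,355) and the black one at (165,240). The vise handle at (350,500) is close, so I'll check its height.

```bash
python3 - <<'E'
import numpy as np
X=np.load("X0.npy")
for r in range(214,258,4): print(r,[tuple(X[r,c].round(0).astype(int).tolist()) for c in (150,156,157,158,159,160)])
E
```

```text
214 [(509, 550, 1), (509, 528, -1), (509, 522, 4), (509, 518, 5), (509, 515, 5), (510, 514, -4)]
218 [(494, 549, 0), (494, 527, -1), (494, 522, 2), (487, 492, 89), (487, 487, 92), (488, 485, 89)]
222 [(479, 549, -3), (479, 525, 0), (479, 521, 4), (473, 489, 97), (474, 488, 87), (474, 485, 84)]
226 [(464, 547, -1), (465, 526, -4), (465, 521, -2), (459, 489, 91), (460, 488, 85), (460, 483, 87)]
230 [(449, 547, -4), (449, 524, -1), (445, 493, 89), (445, 489, 89), (445, 484, 95), (446, 483, 87)]
234 [(430, 515, 93), (431, 495, 90), (431, 492, 86), (431, 488, 89), (431, 484, 90), (432, 482, 85)]
238 [(416, 513, 95), (417, 492, 96), (417, 490, 90), (417, 485, 97), (417, 483, 91), (417, 478, 97)]
242 [(-9223372036854775808, -9223372036854775808, -9223372036854775808), (405, 519, 4), (403, 488, 95), (403, 484, 95), (403, 483, 89), (405, 505, 3)]
246 [(389, 543, -3), (389, 493, 86), (389, 487, 97), (389, 486, 87), (390, 483, 84), (390, 503, 5)]
250 [(375, 541, -1), (375, 490, 93), (375, 488, 88), (376, 486, 85), (376, 482, 85), (376, 503, 1)]
254 [(360, 540, -1), (362, 489, 95), (362, 488, 86), (362, 483, 91), (361, 507, -2), (361, 503, -1)]<stdin>:3: RuntimeWarning: invalid value encountered in cast
```

The handle reaches x≈490 at y≈487, with its top near z≈92. I'll grasp with the TCP at z≈43, so the gripper body stays above 108 mm, and with the jaws only about 72 mm open.

```bash
python3 -m inch '[{"tx":0,"ty":-0.63,"tz":-0.43,"spin":0,"fingers":-0.56},{"tx":0,"ty":-0.63,"tz":-0.43,"spin":0,"fingers":-0.56},{"tx":0,"ty":-0.63,"tz":-0.43,"spin":0,"fingers":-0.56},{"tx":0,"ty":-0.63,"tz":-0.43,"spin":0,"fingers":-0.56},{"tx":0,"ty":-0.63,"tz":-0.43,"spin":0,"fingers":-0.56},{"tx":0,"ty":-0.63,"tz":-0.43,"spin":0,"fingers":-0.56},{"tx":0,"ty":-0.63,"tz":-0.43,"spin":0,"fingers":-0.56},{"tx":0.6,"ty":0,"tz":0,"spin":0,"fingers":-0.56},{"tx":0.9,"ty":0,"tz":0,"spin":0,"fingers":-0.56},{"tx":0.6,"ty":0,"tz":0,"spin":0,"fingers":-0.56},{"tx":0.3,"ty":0,"tz":0,"spin":0,"fingers":-0.56},{"tx":0,"ty":0,"tz":0,"spin":0,"fingers":-0.56}]' 25
python3 - <<'E'
from h import *
need(525.5,428,43,114.2)
c=read_camera("top");crop(c,130,170,230,250,7,"pics/g5.png")
E
```

```text
time_s: 10.48
tcp_pos: [526.4, 425.8, 141.0]
tcp_rot: [[-0.001, 0.409, -0.912], [-0.001, -0.912, -0.409], [-1.0, 0.0, 0.001]]
contact_force: [0.1, -0.1, 0.2]
gripper_width: 71.6
t 10.47 p [526.4 425.8 141. ] jaw -65.8 j6 [32. 40. 67. -0. 73. 98.] spin units -0.01 shift tx,ty,tz [ 1.96 -0.05 -0.  ] down [-0.001 -0.001 -1.   ] F [ 0.12 -0.05  0.21] w 71.6
```

View pics/g5.png

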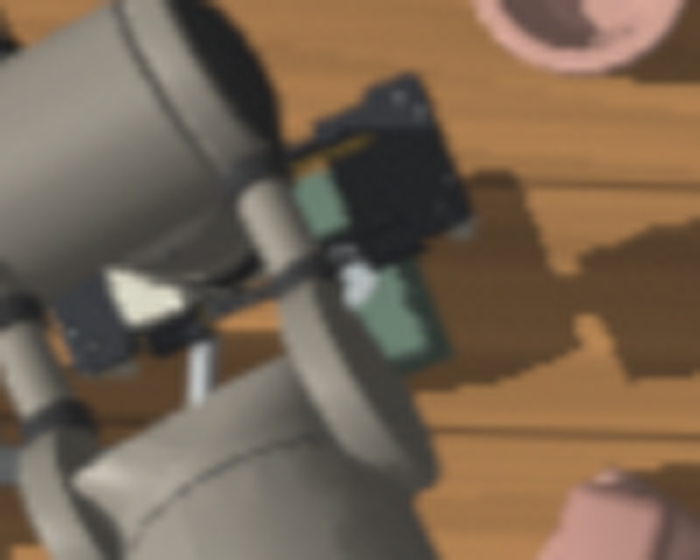

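The gripper is over the green tin. The handle end at (200,370) passes below the body's edge, so I'll descend slowly and watch the force.

```bash
python3 -m inch '[{"tx":0.5,"ty":-0.04,"tz":0,"spin":0,"fingers":-0.56},{"tx":0.5,"ty":0,"tz":0,"spin":0,"fingers":-0.56},{"tx":0.3,"ty":0,"tz":0,"spin":0,"fingers":-0.56},{"tx":0.2,"ty":0,"tz":0,"spin":0,"fingers":-0.56},{"tx":0,"ty":0,"tz":0,"spin":0,"fingers":-0.56}]' 25
python3 - <<'E'
from h import *
need(525.5,428,43,114.2)
c=read_camera("side");crop(c,190,150,270,210,9,"pics/g6.png")
E
```

```text
time_s: 11.15
tcp_pos: [525.8, 427.9, 66.2]
tcp_rot: [[-0.0, 0.41, -0.912], [-0.0, -0.912, -0.41], [-1.0, 0.0, 0.0]]
contact_force: [0.2, 0.3, -0.7]
gripper_width: 71.4
t 11.15 p [525.8 427.9  66.2] jaw -65.8 j6 [33. 44. 71. -0. 65. 98.] spin units -0.01 shift tx,ty,tz [ 0.46 -0.    0.  ] down [-0. -0. -1.] F [ 0.23  0.25 -0.65] w 71.4
```

View pics/g6.png

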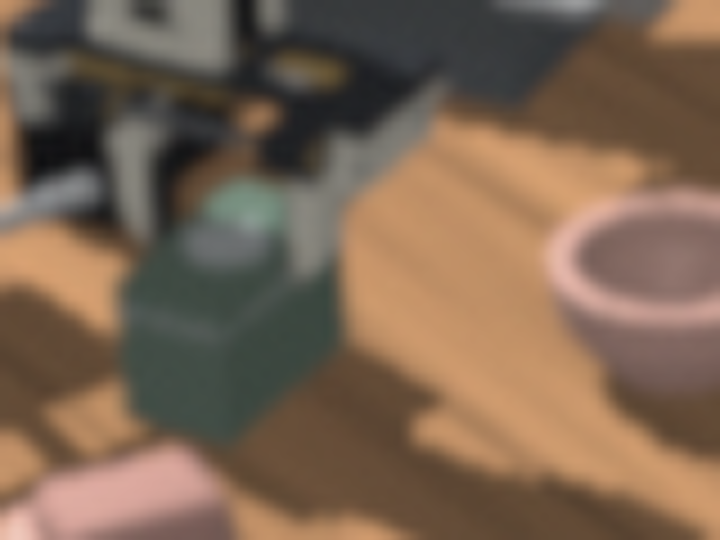

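The handle end at (95,185) is beside the left finger and not touching it. I'll continue down, grip and weigh.

```bash
python3 -m inch '[{"tx":0.2,"ty":0,"tz":0,"spin":0,"fingers":-0.56},{"tx":0.25,"ty":0,"tz":0,"spin":0,"fingers":-0.56},{"tx":0,"ty":0,"tz":0,"spin":0,"fingers":-0.56}]' 25
python3 -m inch '[{"tx":0,"ty":0,"tz":0,"spin":0,"fingers":1},{"tx":0,"ty":0,"tz":0,"spin":0,"fingers":1},{"tx":0,"ty":0,"tz":0,"spin":0,"fingers":1}]' 30
python3 -m inch '[{"tx":-0.3,"ty":0,"tz":0,"spin":0,"fingers":1},{"tx":-0.5,"ty":0,"tz":0,"spin":0,"fingers":1},{"tx":-0.7,"ty":0,"tz":0,"spin":0,"fingers":1},{"tx":0,"ty":0,"tz":0,"spin":0,"fingers":1},{"tx":0,"ty":0,"tz":0,"spin":0,"fingers":1},{"tx":0,"ty":0,"tz":0,"spin":0,"fingers":1}]' 30
```

```text
time_s: 11.58
tcp_pos: [524.8, 427.3, 41.9]
tcp_rot: [[-0.003, 0.41, -0.912], [-0.002, -0.912, -0.41], [-1.0, 0.001, 0.003]]
contact_force: [-0.0, -0.0, -0.2]
gripper_width: 71.8
time_s: 11.95
tcp_pos: [525.9, 428.3, 44.1]
tcp_rot: [[0.001, 0.41, -0.912], [0.001, -0.912, -0.41], [-1.0, -0.0, -0.001]]
contact_force: [-0.2, 2.1, 0.6]
gripper_width: 55.6
time_s: 12.7
tcp_pos: [524.7, 427.2, 116.4]
tcp_rot: [[-0.003, 0.41, -0.912], [-0.002, -0.912, -0.41], [-1.0, 0.001, 0.004]]
contact_force: [-0.9, 0.5, -6.5]
gripper_width: 55.7
```

It reads 6.5 N, so this is the full tin. I'll raise it and carry it to the chute, turning it lengthwise.

```bash
python3 -c "
from h import *
need(650,-48,275,90)"
```

```text
t 12.7 p [524.7 427.2 116.4] jaw -65.8 j6 [33. 41. 69. -0. 71. 98.] spin units 4.84 shift tx,ty,tz [-3.17  9.51 -2.49] down [-0.004 -0.001 -1.   ] F [-0.93  0.48 -6.54] w 55.7
```

```bash
python3 -m inch '[{"tx":-0.8,"ty":0,"tz":0,"spin":0,"fingers":1},{"tx":-0.8,"ty":0,"tz":0,"spin":0,"fingers":1},{"tx":-0.8,"ty":0,"tz":0,"spin":0,"fingers":1},{"tx":-0.8,"ty":0,"tz":0,"spin":0,"fingers":1},{"tx":0,"ty":0,"tz":0,"spin":0.8,"fingers":1},{"tx":0,"ty":0,"tz":0,"spin":0.8,"fingers":1},{"tx":0,"ty":0,"tz":0,"spin":0.8,"fingers":1},{"tx":0,"ty":0,"tz":0,"spin":0.8,"fingers":1},{"tx":0,"ty":0,"tz":0,"spin":0.8,"fingers":1},{"tx":0,"ty":0,"tz":0,"spin":0.84,"fingers":1}]' 30
python3 -c "
from h import *
need(650,-48,275,90)"
```

```text
time_s: 13.95
tcp_pos: [525.4, 427.7, 276.8]
tcp_rot: [[-0.003, -0.003, -1.0], [-0.002, -1.0, 0.003], [-1.0, 0.002, 0.003]]
contact_force: [-0.6, -0.6, -6.6]
gripper_width: 56.0
t 13.95 p [525.4 427.7 276.8] jaw -90.2 j6 [ 33.  35.  54.  -0.  91. 123.] spin units -0.03 shift tx,ty,tz [ 0.05  9.51 -2.49] down [-0.003 -0.002 -1.   ] F [-0.61 -0.62 -6.63] w 56.0
```

```bash
python3 -m inch '[{"tx":0,"ty":0.4,"tz":-0.11,"spin":0,"fingers":1},{"tx":0,"ty":0.8,"tz":-0.21,"spin":0,"fingers":1},{"tx":0,"ty":0.8,"tz":-0.21,"spin":0,"fingers":1},{"tx":0,"ty":0.8,"tz":-0.21,"spin":0,"fingers":1},{"tx":0,"ty":0.8,"tz":-0.21,"spin":0,"fingers":1},{"tx":0,"ty":0.8,"tz":-0.21,"spin":0,"fingers":1},{"tx":0,"ty":0.8,"tz":-0.21,"spin":0,"fingers":1},{"tx":0,"ty":0.8,"tz":-0.21,"spin":0,"fingers":1},{"tx":0,"ty":0.8,"tz":-0.21,"spin":0,"fingers":1},{"tx":0,"ty":0.8,"tz":-0.21,"spin":0,"fingers":1},{"tx":0,"ty":0.8,"tz":-0.21,"spin":0,"fingers":1},{"tx":0,"ty":0.8,"tz":-0.21,"spin":0,"fingers":1}]' 30
python3 - <<'E'
from h import *
need(650,-48,275,90)
E
```

```text
time_s: 15.45
tcp_pos: [646.1, -34.6, 277.9]
tcp_rot: [[-0.002, 0.0, -1.0], [-0.0, -1.0, -0.0], [-1.0, 0.0, 0.002]]
contact_force: [0.9, 0.3, -5.5]
gripper_width: 55.5
t 15.45 p [646.1 -34.6 277.9] jaw -90.0 j6 [-10.  32.  60.  -0.  88.  80.] spin units 0.0 shift tx,ty,tz [ 0.06  0.27 -0.08] down [-0.002 -0.    -1.   ] F [ 0.93  0.34 -5.45] w 55.5
```

```bash
python3 -m inch '[{"tx":0.3,"ty":0.27,"tz":-0.08,"spin":0,"fingers":1},{"tx":0.3,"ty":0,"tz":0,"spin":0,"fingers":1},{"tx":0.2,"ty":0,"tz":0,"spin":0,"fingers":1},{"tx":0,"ty":0,"tz":0,"spin":0,"fingers":1},{"tx":0,"ty":0,"tz":0,"spin":0,"fingers":1}]' 30
python3 - <<'E'
from h import *
need(650,-48,215,90)
c=read_camera("side");crop(c,270,130,430,250,5,"pics/g7.png")
E
```

```text
time_s: 16.08
tcp_pos: [650.7, -44.7, 239.3]
tcp_rot: [[0.001, 0.001, -1.0], [-0.0, -1.0, -0.001], [-1.0, 0.0, -0.001]]
contact_force: [0.9, 0.3, -5.7]
gripper_width: 55.9
t 16.07 p [650.7 -44.7 239.3] jaw -89.9 j6 [-11.  33.  64.  -0.  83.  79.] spin units 0.01 shift tx,ty,tz [0.49 0.07 0.01] down [ 0.001 -0.    -1.   ] F [ 0.87  0.3  -5.74] w 55.9
```

View pics/g7.png

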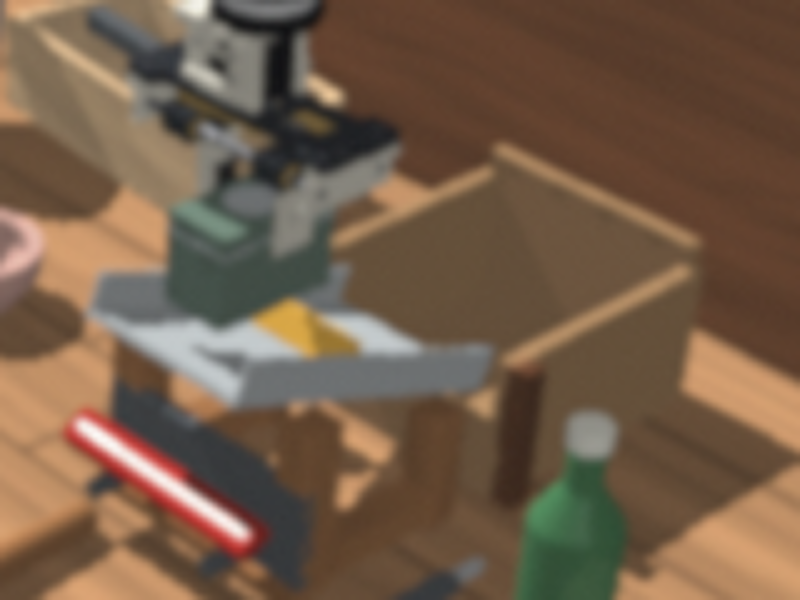

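The tin hangs level above the sheet, upstream of the yellow gate (300,330). I'll lower it until its rear edge touches, letting it pitch in the pads.

```bash
python3 -m inch '[{"tx":0.25,"ty":0.06,"tz":0,"spin":0,"fingers":1},{"tx":0.2,"ty":0,"tz":0,"spin":0,"fingers":1},{"tx":0.1,"ty":0,"tz":0,"spin":0,"fingers":1},{"tx":0,"ty":0,"tz":0,"spin":0,"fingers":1}]' 18
python3 -m inch '[{"tx":0.08,"ty":0,"tz":0,"spin":0,"fingers":1},{"tx":0.08,"ty":0,"tz":0,"spin":0,"fingers":1},{"tx":0,"ty":0,"tz":0,"spin":0,"fingers":1}]' 12
python3 - <<'E'
from h import *
need(650,-48,199,90)
c=read_camera("side");crop(c,270,130,430,250,5,"pics/g8.png")
E
```

```text
time_s: 16.62
tcp_pos: [650.8, -48.7, 211.4]
tcp_rot: [[0.001, -0.0, -1.0], [-0.0, -1.0, 0.0], [-1.0, 0.0, -0.001]]
contact_force: [1.4, 0.3, -3.6]
gripper_width: 55.7
time_s: 17.0
tcp_pos: [650.2, -48.6, 202.7]
tcp_rot: [[-0.001, -0.0, -1.0], [0.0, -1.0, 0.0], [-1.0, -0.0, 0.001]]
contact_force: [2.8, 0.4, -3.1]
gripper_width: 56.2
t 17.0 p [650.2 -48.6 202.7] jaw -90.0 j6 [-11.  34.  67.  -0.  79.  79.] spin units -0.0 shift tx,ty,tz [ 0.07 -0.01  0.  ] down [-0.001  0.    -1.   ] F [ 2.81  0.37 -3.07] w 56.2
```

View pics/g8.png

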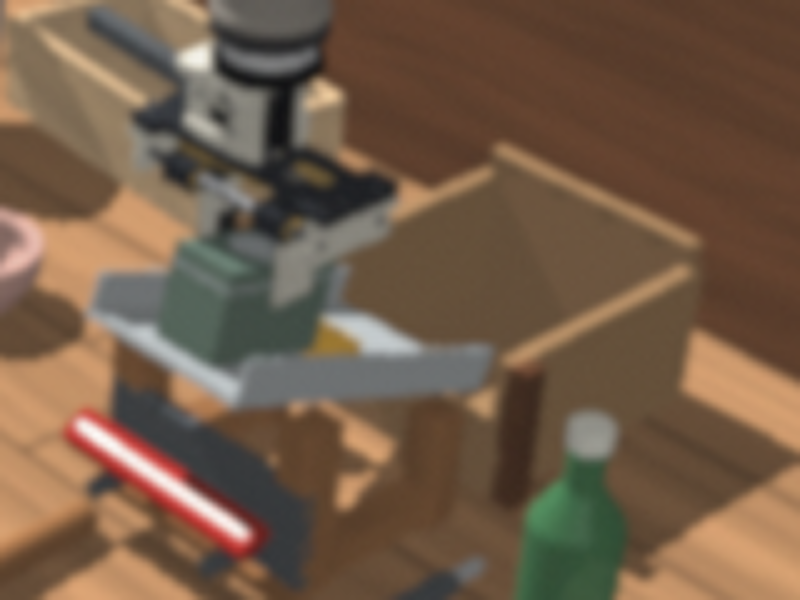

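The tin is pitching with the slope. I'll go down a little more and then open gently to about 70 mm.

```bash
python3 -m inch '[{"tx":0.05,"ty":0,"tz":0,"spin":0,"fingers":1},{"tx":0.05,"ty":0,"tz":0,"spin":0,"fingers":1},{"tx":0,"ty":0,"tz":0,"spin":0,"fingers":1}]' 8
python3 -m inch '[{"tx":0,"ty":0,"tz":0,"spin":0,"fingers":-0.3},{"tx":0,"ty":0,"tz":0,"spin":0,"fingers":-0.55},{"tx":0,"ty":0,"tz":0,"spin":0,"fingers":-0.55},{"tx":0,"ty":0,"tz":0,"spin":0,"fingers":-0.55}]' 8
python3 - <<'E'
from h import *
need(650,-48,199,90)
c=read_camera("side");crop(c,270,130,430,250,5,"pics/g9.png")
E
```

```text
time_s: 17.42
tcp_pos: [650.0, -48.6, 197.5]
tcp_rot: [[-0.002, -0.0, -1.0], [0.0, -1.0, 0.0], [-1.0, -0.0, 0.002]]
contact_force: [1.1, -0.0, -5.8]
gripper_width: 55.8
time_s: 17.92
tcp_pos: [650.6, -48.7, 198.4]
tcp_rot: [[0.0, -0.0, -1.0], [-0.0, -1.0, 0.0], [-1.0, 0.0, -0.0]]
contact_force: [-0.1, 0.6, -0.6]
gripper_width: 70.9
t 17.93 p [650.6 -48.7 198.4] jaw -90.0 j6 [-11.  34.  68.  -0.  78.  79.] spin units -0.0 shift tx,ty,tz [-0.01 -0.01  0.01] down [ 0. -0. -1.] F [-0.14  0.57 -0.63] w 70.9
```

View pics/g9.png

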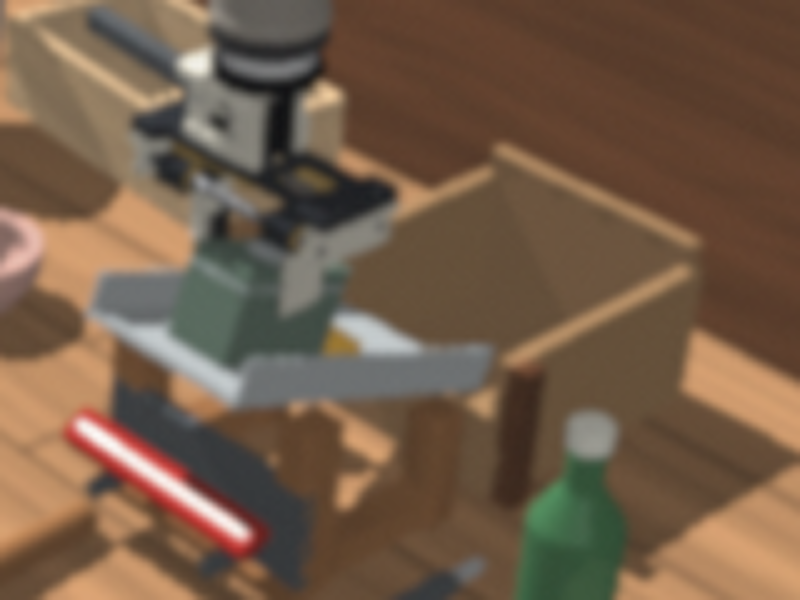

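The tin slid down to the gate and lies flat on the sheet. I'll retreat upward.

```bash
python3 -m inch '[{"tx":-0.4,"ty":0,"tz":0,"spin":0,"fingers":-0.55},{"tx":-0.8,"ty":0,"tz":0,"spin":0,"fingers":-0.55},{"tx":-0.9,"ty":0,"tz":0,"spin":0,"fingers":1},{"tx":-0.9,"ty":0,"tz":0,"spin":0,"fingers":1},{"tx":-0.5,"ty":0,"tz":0,"spin":0,"fingers":1}]' 20
python3 - <<'E'
from h import *
need(650,-48,300,90)
c=read_camera("side");crop(c,270,130,430,250,5,"pics/g10.png")
c=read_camera("top");crop(c,270,120,400,280,3.75,"pics/t10.png")
E
```

```text
time_s: 18.6
tcp_pos: [650.8, -48.6, 376.3]
tcp_rot: [[0.004, -0.0, -1.0], [-0.001, -1.0, 0.0], [-1.0, 0.001, -0.004]]
contact_force: [0.6, -0.7, 0.2]
gripper_width: 45.8
t 18.6 p [650.8 -48.6 376.3] jaw -90.0 j6 [-11.  32.  45.  -0. 103.  79.] spin units -0.0 shift tx,ty,tz [ 1.53 -0.01  0.02] down [ 0.004 -0.001 -1.   ] F [ 0.57 -0.65  0.23] w 45.8
```

View pics/g10.png

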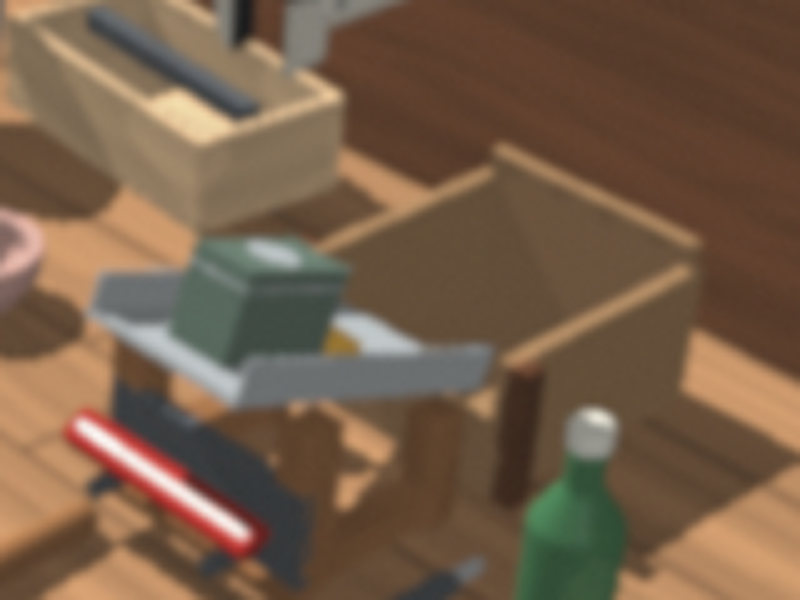

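The full tin rests against the gate, and the bar at (165,485) is up. The bar needs a forward-leaning push, and the rows offer no tilt. I'll check how the arm behaves at the edge of its reach, high in free air.

```bash
python3 -m inch '[{"tx":0,"ty":0,"tz":-0.8,"spin":0,"fingers":1},{"tx":0,"ty":0,"tz":-0.8,"spin":0,"fingers":1},{"tx":0,"ty":0,"tz":-0.8,"spin":0,"fingers":1},{"tx":0,"ty":0,"tz":-0.8,"spin":0,"fingers":1},{"tx":0,"ty":0,"tz":-0.8,"spin":0,"fingers":1}]' 
python3 -c "
from h import *
need(650,-48,300,90)"
python3 -m inch '[{"tx":0,"ty":0,"tz":-0.8,"spin":0,"fingers":1},{"tx":0,"ty":0,"tz":-0.8,"spin":0,"fingers":1}]' 
python3 -c "
from h import *
need(650,-48,300,90)"
```

```text
time_s: 19.32
tcp_pos: [790.9, -45.4, 337.8]
tcp_rot: [[0.049, -0.0, -0.999], [-0.003, -1.0, 0.0], [-0.999, 0.003, -0.049]]
contact_force: [0.6, -0.5, 0.0]
gripper_width: 0.7
t 19.32 p [790.9 -45.4 337.8] jaw -90.0 j6 [ -9.  57.   2.   0. 118.  81.] spin units -0.01 shift tx,ty,tz [0.62 0.05 2.85] down [ 0.049 -0.003 -0.999] F [ 0.58 -0.49  0.04] w 0.7
time_s: 19.58
tcp_pos: [818.1, -42.5, 316.8]
tcp_rot: [[0.096, -0.001, -0.995], [-0.005, -1.0, 0.0], [-0.995, 0.005, -0.096]]
contact_force: [-0.5, -0.2, -0.2]
gripper_width: 0.3
t 19.57 p [818.1 -42.5 316.8] jaw -90.0 j6 [ -9.  58.   2.   1. 114.  82.] spin units -0.01 shift tx,ty,tz [0.01 0.11 3.38] down [ 0.096 -0.005 -0.995] F [-0.49 -0.21 -0.18] w 0.3
```

At full stretch the tool leans forward (5.5° already). I'll continue and see whether the lean stays after pulling back.

```bash
python3 -m inch '[{"tx":-0.3,"ty":0,"tz":-0.8,"spin":0,"fingers":1},{"tx":-0.3,"ty":0,"tz":-0.8,"spin":0,"fingers":1},{"tx":-0.3,"ty":0,"tz":-0.8,"spin":0,"fingers":1},{"tx":-0.3,"ty":0,"tz":-0.8,"spin":0,"fingers":1}]' 
python3 -c "
from h import *
need(650,-48,300,90)"
python3 -m inch '[{"tx":0,"ty":0,"tz":0.8,"spin":0,"fingers":1},{"tx":0,"ty":0,"tz":0.8,"spin":0,"fingers":1}]' 
python3 -c "
from h import *
need(650,-48,300,90)"
```

```text
time_s: 20.08
tcp_pos: [847.1, -36.5, 335.0]
tcp_rot: [[0.207, -0.001, -0.978], [-0.011, -1.0, -0.001], [-0.978, 0.011, -0.207]]
contact_force: [-1.0, 0.2, -0.4]
gripper_width: 0.5
t 20.07 p [847.1 -36.5 335. ] jaw -90.1 j6 [ -8.  58.   2.   1. 108.  82.] spin units -0.02 shift tx,ty,tz [-0.13  0.22  4.  ] down [ 0.207 -0.01  -0.978] F [-0.99  0.2  -0.39] w 0.5
time_s: 20.32
tcp_pos: [793.5, -37.6, 323.2]
tcp_rot: [[0.206, -0.001, -0.979], [-0.011, -1.0, -0.001], [-0.979, 0.01, -0.206]]
contact_force: [1.1, 0.5, 1.3]
gripper_width: 0.3
t 20.32 p [793.5 -37.6 323.2] jaw -90.1 j6 [-9. 43. 34.  1. 91. 81.] spin units -0.02 shift tx,ty,tz [-0.13  0.2   2.9 ] down [ 0.206 -0.01  -0.979] F [1.05 0.51 1.31] w 0.3
```

The lean stays (12°), so I can gain the rest of the 30° the same way.

```bash
python3 -m inch '[{"tx":0,"ty":0,"tz":-0.8,"spin":0,"fingers":1},{"tx":-0.2,"ty":0,"tz":-0.8,"spin":0,"fingers":1},{"tx":-0.2,"ty":0,"tz":-0.9,"spin":0,"fingers":1},{"tx":-0.2,"ty":0,"tz":-0.9,"spin":0,"fingers":1},{"tx":-0.2,"ty":0,"tz":-0.9,"spin":0,"fingers":1},{"tx":-0.2,"ty":0,"tz":-0.9,"spin":0,"fingers":1},{"tx":-0.2,"ty":0,"tz":-0.9,"spin":0,"fingers":1}]' 
python3 -c "
from h import *
need(650,-48,300,90)"
```

```text
time_s: 21.2
tcp_pos: [891.2, -29.9, 363.7]
tcp_rot: [[0.368, -0.003, -0.93], [-0.017, -1.0, -0.003], [-0.93, 0.017, -0.368]]
contact_force: [-0.1, 0.2, -0.3]
gripper_width: 0.4
t 21.2 p [891.2 -29.9 363.7] jaw -90.2 j6 [ -7.  57.   2.   2. 100.  83.] spin units -0.03 shift tx,ty,tz [-0.58  0.34  4.96] down [ 0.368 -0.016 -0.93 ] F [-0.11  0.2  -0.3 ] w 0.4
```

```bash
python3 -m inch '[{"tx":-0.2,"ty":0,"tz":-0.9,"spin":0,"fingers":1},{"tx":-0.2,"ty":0,"tz":-0.9,"spin":0,"fingers":1},{"tx":-0.2,"ty":0,"tz":-0.9,"spin":0,"fingers":1},{"tx":-0.2,"ty":0,"tz":-0.9,"spin":0,"fingers":1}]' 
python3 -c "
from h import *
need(500,-48,250,90)"
```

```text
time_s: 21.7
tcp_pos: [914.4, -25.1, 399.3]
tcp_rot: [[0.476, -0.005, -0.88], [-0.019, -1.0, -0.005], [-0.879, 0.02, -0.476]]
contact_force: [0.3, 0.6, -1.0]
gripper_width: 0.9
t 21.7 p [914.4 -25.1 399.3] jaw -90.3 j6 [-7. 55.  2.  2. 94. 84.] spin units -0.05 shift tx,ty,tz [-1.31  0.4   8.71] down [ 0.476 -0.017 -0.879] F [ 0.32  0.59 -1.04] w 0.9
```

```bash
python3 -m inch '[{"tx":-0.2,"ty":0,"tz":-0.9,"spin":0,"fingers":1}]' 
python3 -m inch '[{"tx":-0.4,"ty":0,"tz":0.5,"spin":0,"fingers":1},{"tx":-0.3,"ty":0,"tz":0.8,"spin":0,"fingers":1},{"tx":0,"ty":0,"tz":0.8,"spin":0,"fingers":1}]'
python3 -c "
from h import *
need(480,-48,260,90)"
```

```text
time_s: 21.82
tcp_pos: [918.7, -23.9, 410.8]
tcp_rot: [[0.502, -0.005, -0.865], [-0.02, -1.0, -0.006], [-0.865, 0.02, -0.502]]
contact_force: [-0.8, -0.6, -0.2]
gripper_width: 0.7
time_s: 22.2
tcp_pos: [822.5, -24.3, 391.7]
tcp_rot: [[0.505, -0.005, -0.863], [-0.02, -1.0, -0.006], [-0.863, 0.021, -0.505]]
contact_force: [1.6, -0.8, 0.4]
gripper_width: 0.2
t 22.2 p [822.5 -24.3 391.7] jaw -90.3 j6 [-8. 33. 47.  3. 70. 81.] spin units -0.06 shift tx,ty,tz [-1.18  0.42  7.25] down [ 0.505 -0.018 -0.863] F [ 1.6  -0.83  0.42] w 0.2
```

The lean is now 30.3°, matching the bar's normal. Before approaching I'll pin down the bar's ends from the first images.

```bash
python3 - <<'E'
from h import *
f=cv2.imread("f0.png");hsv=cv2.cvtColor(f,cv2.COLOR_BGR2HSV)
def plane(c,u,v,z):
    fl=210/np.tan(np.radians(c["vertical_fov"])/2);K=np.array([[fl,0,c["cx"]],[0,fl,c["cy"]],[0,0,1]])
    p=cv2.undistortPoints(np.array([[[u,v]]],float),K,np.array(c["dist"])).ravel()
    R=np.array(c["R"]);o=-R.T@np.array(c["t"]);d=R.T@np.array([*p,1]);return o+d*(z-o[2])/d[2]
c=read_camera("top");cs=read_camera("side")
r=((hsv[...,0]<6)|(hsv[...,0]>174))&(hsv[...,1]>120)&(hsv[...,2]>80)
m=np.zeros(r.shape,bool);m[190:208,280:345]=r[190:208,280:345]
v,u=np.where(m);print("cols",u.min(),u.max(),"rows",v.min(),v.max())
print("L",plane(c,u.min()-.5,200,72).round(1),"R",plane(c,u.max()+.5,201,72).round(1))
for k in (290,300,326,334):
    vv=v[u==k]; print(k,"near edge",plane(c,k,vv.max()+.5,67.5).round(1))
g=(hsv[...,1]<60)&(hsv[...,2]>150);g2=np.zeros(r.shape,bool);g2[194:206,280:345]=g[194:206,280:345]
# side
fs=cs["frame"];hs=cv2.cvtColor(fs,cv2.COLOR_BGR2HSV)
rs=((hs[...,0]<6)|(hs[...,0]>174))&(hs[...,1]>150)&(hs[...,2]>100)
ms=np.zeros(rs.shape,np.uint8);ms[205:245,278:330]=rs[205:245,278:330]
vs,us=np.where(ms>0);print("side red",us.min(),us.max(),vs.min(),vs.max())
ws=np.zeros(rs.shape,np.uint8);ws[205:245,278:330]=((hs[...,1]<70)&(hs[...,2]>170))[205:245,278:330]
n,l,st,ce=cv2.connectedComponentsWithStats(ws);k=1+np.argmax(st[1:,4]);print("stripe",st[k],ce[k])
print("stripe mid at z75",plane(cs,*ce[k],75).round(1)); 
q=np.argwhere(l==k);print([plane(cs,x,y,75).round(0) for y,x in (q[q[:,1].argmin()],q[q[:,1].argmax()])])
E
```

```text
cols 286 337 rows 195 203
L [566.8  44.5  72. ] R [ 568.6 -142.5   72. ]
290 near edge [558.8  28.   67.5]
300 near edge [559.8  -8.   67.5]
326 near edge [ 558.9 -101.8   67.5]
334 near edge [ 559.8 -130.6   67.5]
side red 283 322 212 241
stripe [285 214  35  24 117] [301.98290598 225.36752137]
stripe mid at z75 [565.7 -51.4  75. ]
[array([565.,  40.,  75.]), array([ 569., -134.,   75.])]
```

The bar middle is about (571,-49,75) and level in y, and both cameras agree within 5 mm. Now to a standoff on its press line.

```bash
python3 -c "
from h import *
need(471,-49,248)"
```

```text
t 22.3 p [817.5 -23.5 382.5] jaw -90.3 j6 [-8. 33. 48.  3. 70. 82.] spin units 0.0 shift tx,ty,tz [-1.02  0.49  7.36] down [ 0.488 -0.018 -0.873] F [ 0.17 -0.03 -0.8 ] w 0.2
```

```bash
python3 -m inch '[{"tx":-0.3,"ty":0.05,"tz":0.74,"spin":0,"fingers":1},{"tx":-0.3,"ty":0.05,"tz":0.74,"spin":0,"fingers":1},{"tx":-0.3,"ty":0.05,"tz":0.74,"spin":0,"fingers":1},{"tx":0,"ty":0.05,"tz":0.74,"spin":0,"fingers":1},{"tx":0,"ty":0.05,"tz":0.74,"spin":0,"fingers":1},{"tx":0,"ty":0.05,"tz":0.74,"spin":0,"fingers":1},{"tx":0,"ty":0.05,"tz":0.74,"spin":0,"fingers":1},{"tx":0,"ty":0.05,"tz":0.74,"spin":0,"fingers":1},{"tx":0,"ty":0.05,"tz":0.74,"spin":0,"fingers":1},{"tx":0,"ty":0.05,"tz":0.7,"spin":0,"fingers":1},{"tx":0,"ty":0,"tz":0,"spin":0,"fingers":1}]' 
python3 -c "
from h import *
need(471,-49,248)
need(541,-49,127)"
```

```text
time_s: 23.68
tcp_pos: [482.2, -51.1, 245.1]
tcp_rot: [[0.501, -0.006, -0.865], [-0.021, -1.0, -0.005], [-0.865, 0.02, -0.501]]
contact_force: [0.6, -1.0, 0.2]
gripper_width: 0.4
t 23.68 p [482.2 -51.1 245.1] jaw -90.3 j6 [-21.  -0. 117.  16.  36.  58.] spin units 0.0 shift tx,ty,tz [-0.16 -0.04  0.16] down [ 0.501 -0.021 -0.865] F [ 0.63 -0.96  0.25] w 0.4
t 23.68 p [482.2 -51.1 245.1] jaw -90.3 j6 [-21.  -0. 117.  16.  36.  58.] spin units 0.0 shift tx,ty,tz [ 2.63 -0.1   0.17] down [ 0.501 -0.021 -0.865] F [ 0.63 -0.96  0.25] w 0.4
```

j5 is getting low (36°, limit 16°), so I'll check that the press pose stays in range. A fit of the arm's plane geometry to the logged poses should tell.

```bash
python3 - <<'E'
import numpy as np
from scipy.optimize import least_squares
from workcell import state
s=state();j=s["joints"];R=s["tcp_rot"];print(j.round(2),s["tcp_pos"].round(1))
D=[(158.5,-500.1,226.1,0,-1,0,19.63,87.37),(393.4,-421.4,226.5,0,0,-1,25,79),(533.3,-431.8,30.7,0,0,-1,47,71),(409.3,-278.7,79.9,0,0,-1,27,103),(409.4,-278.9,264,0,0,-1,15,88),(526.4,425.8,141,0,0,-1,40,67),(650.2,-48.6,202.7,0,0,-1,34,67),(650.8,-48.6,376.3,0,0,-1,32,45),
(482.2,-51.1,245.1,.501,-.021,-.865,j[1],j[2]),(822.5,-24.3,391.7,.505,-.02,-.863,33,47),(918.7,-23.9,410.8,.502,-.02,-.865,54,2)]
D=[list(d) for d in D];D[0][4]=0;D[0][5]=-1
D=np.array(D,float)
def res(p):
    a1,a2,d1,L,d,o2,o3=p
    w=D[:,:3]-L*D[:,3:6]; r=np.sqrt(np.maximum(w[:,0]**2+w[:,1]**2-d**2,1))
    q2=np.radians(D[:,6]+o2);q=q2+np.radians(D[:,7]+o3)
    return np.r_[a1*np.sin(q2)+a2*np.sin(q)-r,d1+a1*np.cos(q2)+a2*np.cos(q)-w[:,2]]
f=least_squares(res,[450,400,200,250,50,0,0],loss="soft_l1");print(f.x.round(1));print(f.fun.round(1))
a1,a2,d1,L,d,o2,o3=f.x
def j5(x,y,z,t):
    dr=np.array([np.sin(t),0,-np.cos(t)]);w=np.array([x,y,z])-L*dr
    r=np.sqrt(w[0]**2+w[1]**2-d*d);h=w[2]-d1;D2=r*r+h*h
    c=(D2-a1*a1-a2*a2)/(2*a1*a2);q3=np.arccos(c);q2=np.arctan2(r,h)-np.arctan2(a2*np.sin(q3),a1+a2*np.cos(q3))
    return np.degrees([q2,q3,np.pi-t-q2-q3]).round(1)
for t in (20,25,30):
  for x,z in ((482,245),(541,127),(571,75),(582,56)): print(t,x,z,j5(x,-49,z,np.radians(t)))
E
```

```text
[-21.42  -0.41 116.51  16.08  36.27  57.94] [482.2 -51.1 245.1]
[ 5.104e+02  3.777e+02  2.214e+02  3.169e+02  1.081e+02 -1.000e-01
  8.100e+00]
[-0.7 -1.4  0.5  0.3  0.1  1.2 -1.4  2.  -0.1  0.5 -0.7  0.4  0.1  1.2
 -0.4 -1.1 -3.9  3.1 -4.9  1.2 -1.4  3.5]
20 482 245 [  3.7 116.1  40.2]
20 541 127 [ 19.1 118.5  22.4]
20 571 75 [ 26.7 117.1  16.2]
20 582 56 [ 29.5 116.3  14.3]
25 482 245 [  1.5 120.3  33.1]
25 541 127 [ 17.9 122.9  14.2]
25 571 75 [ 25.9 121.5   7.6]
25 582 56 [ 28.8 120.7   5.5]
30 482 245 [ -0.4 124.6  25.8]
30 541 127 [ 17.2 127.3   5.5]
30 571 75 [ 25.7 125.9  -1.5]
30 582 56 [ 28.7 125.   -3.7]
```

With a 30° lean the press pose would put j5 near 10° (limit 16°); a lean of about 20° keeps it near 21° and still clears the lip. I'll shed some lean at the j5 limit in the free space in front of the station, then press.

```bash
python3 -m inch '[{"tx":0.45,"ty":-0.02,"tz":0.16,"spin":0,"fingers":1},{"tx":0.45,"ty":-0.02,"tz":0.16,"spin":0,"fingers":1},{"tx":0.45,"ty":0,"tz":0.16,"spin":0,"fingers":1},{"tx":0.45,"ty":0,"tz":0.16,"spin":0,"fingers":1},{"tx":0,"ty":0,"tz":0,"spin":0,"fingers":1}]' 
python3 -c "
from h import *
need(500,-49,120)"
```

```text
time_s: 24.3
tcp_pos: [501.5, -50.9, 150.6]
tcp_rot: [[0.5, -0.005, -0.866], [-0.019, -1.0, -0.006], [-0.866, 0.02, -0.5]]
contact_force: [0.3, -0.8, 0.7]
gripper_width: 0.3
t 24.3 p [501.5 -50.9 150.6] jaw -90.3 j6 [-20.  11. 123.  27.  20.  46.] spin units 0.0 shift tx,ty,tz [ 0.51 -0.05  0.33] down [ 0.5   -0.019 -0.866] F [ 0.29 -0.76  0.66] w 0.3
```

```bash
python3 -m inch '[{"tx":0.26,"ty":0,"tz":0.15,"spin":0,"fingers":1},{"tx":0.26,"ty":0,"tz":0.15,"spin":0,"fingers":1},{"tx":0.26,"ty":0,"tz":0.15,"spin":0,"fingers":1},{"tx":0,"ty":0,"tz":0,"spin":0,"fingers":1}]' 
python3 -c "
from h import *
need(500,-49,90)"
```

```text
time_s: 24.8
tcp_pos: [502.4, -56.8, 117.9]
tcp_rot: [[0.493, 0.002, -0.87], [-0.007, -1.0, -0.006], [-0.87, 0.009, -0.493]]
contact_force: [1.1, -0.0, 0.1]
gripper_width: 1.1
t 24.8 p [502.4 -56.8 117.9] jaw -89.9 j6 [-22.  15. 124.  38.  16.  33.] spin units 0.0 shift tx,ty,tz [ 0.46 -0.16  0.32] down [ 0.493 -0.007 -0.87 ] F [ 1.1  -0.02  0.14] w 1.1
```

```bash
python3 -m inch '[{"tx":0.35,"ty":0,"tz":0.2,"spin":0,"fingers":1},{"tx":0.35,"ty":0,"tz":0.2,"spin":0,"fingers":1},{"tx":0,"ty":0,"tz":0,"spin":0,"fingers":1}]' 
python3 -c "
from h import *
need(500,-49,90)"
```

```text
time_s: 25.18
tcp_pos: [502.4, -65.4, 93.1]
tcp_rot: [[0.477, 0.013, -0.879], [0.018, -1.0, -0.005], [-0.878, -0.014, -0.478]]
contact_force: [-0.6, -0.4, 0.2]
gripper_width: 0.2
t 25.18 p [502.4 -65.4  93.1] jaw -89.2 j6 [-24.  18. 125.  48.  16.  21.] spin units 0.0 shift tx,ty,tz [ 0.04 -0.33  0.07] down [ 0.477  0.018 -0.878] F [-0.61 -0.38  0.21] w 0.2
```

At this spot the arm rolls its forearm instead of shedding lean. Further to +y the arm plane lines up with the lean direction, so I'll try there over open bench (hammer handle at y≈10, chunk at y≈290).

```bash
python3 - <<'E'
import numpy as np
X=np.load("X0.npy");m=(X[...,0]>380)&(X[...,0]<600)&(X[...,1]>-20)&(X[...,1]<260)&(X[...,2]>14)
p=X[m]
for a in range(380,600,20):
    q=p[(p[:,0]>=a)&(p[:,0]<a+20)]
    if len(q):print(a,q[:,1].min().round(),q[:,1].max().round(),q[:,2].max().round(),len(q))
from h import need
need(505,-65,150);need(505,100,150)
E
```

```text
380 -15.0 260.0 70.0 80
400 -10.0 260.0 69.0 63
420 -10.0 16.0 36.0 38
440 -10.0 17.0 38.0 45
460 -5.0 17.0 37.0 35
480 -5.0 21.0 36.0 42
500 -5.0 22.0 34.0 40
520 -0.0 22.0 36.0 36
540 0.0 42.0 76.0 40
560 -19.0 47.0 208.0 180
580 -19.0 47.0 206.0 98
t 25.18 p [502.4 -65.4  93.1] jaw -89.2 j6 [-24.  18. 125.  48.  16.  21.] spin units 0.0 shift tx,ty,tz [-0.97 -0.02 -0.59] down [ 0.477  0.018 -0.878] F [-0.61 -0.38  0.21] w 0.2
t 25.18 p [502.4 -65.4  93.1] jaw -89.2 j6 [-24.  18. 125.  48.  16.  21.] spin units 0.0 shift tx,ty,tz [-0.91 -3.32 -0.61] down [ 0.477  0.018 -0.878] F [-0.61 -0.38  0.21] w 0.2
```

```bash
python3 -m inch '[{"tx":-0.5,"ty":0,"tz":-0.3,"spin":0,"fingers":1},{"tx":-0.5,"ty":0,"tz":-0.3,"spin":0,"fingers":1},{"tx":0,"ty":-0.66,"tz":0,"spin":0,"fingers":1},{"tx":0,"ty":-0.66,"tz":0,"spin":0,"fingers":1},{"tx":0,"ty":-0.66,"tz":0,"spin":0,"fingers":1},{"tx":0,"ty":-0.66,"tz":0,"spin":0,"fingers":1},{"tx":0,"ty":-0.66,"tz":0,"spin":0,"fingers":1},{"tx":0,"ty":0,"tz":0,"spin":0,"fingers":1}]' 
python3 -c "
from h import *
need(505,100,110)"
```

```text
time_s: 26.18
tcp_pos: [502.1, 101.3, 154.5]
tcp_rot: [[0.479, 0.018, -0.878], [0.02, -1.0, -0.009], [-0.878, -0.013, -0.479]]
contact_force: [-0.0, -0.1, -0.1]
gripper_width: 0.4
t 26.18 p [502.1 101.3 154.5] jaw -89.0 j6 [  3.  11. 120.  -1.  20.  93.] spin units 0.0 shift tx,ty,tz [0.81 0.04 0.38] down [ 0.479  0.02  -0.878] F [-0.02 -0.05 -0.1 ] w 0.4
```

```bash
python3 -m inch '[{"tx":0.35,"ty":0,"tz":0.19,"spin":0,"fingers":1},{"tx":0.35,"ty":0,"tz":0.19,"spin":0,"fingers":1},{"tx":0.3,"ty":0,"tz":0.15,"spin":0,"fingers":1},{"tx":0,"ty":0,"tz":0,"spin":0,"fingers":1}]' 
python3 -c "
from h import *
need(505,100,110)"
```

```text
time_s: 26.68
tcp_pos: [507.6, 101.4, 115.5]
tcp_rot: [[0.452, 0.012, -0.892], [0.016, -1.0, -0.006], [-0.892, -0.011, -0.452]]
contact_force: [0.3, -0.4, 0.3]
gripper_width: 0.8
t 26.68 p [507.6 101.4 115.5] jaw -89.3 j6 [  3.  16. 120.  -2.  16.  94.] spin units 0.0 shift tx,ty,tz [0.07 0.03 0.1 ] down [ 0.452  0.016 -0.892] F [ 0.27 -0.44  0.32] w 0.8
```

```bash
python3 -m inch '[{"tx":0.35,"ty":0,"tz":0.25,"spin":0,"fingers":1},{"tx":0.35,"ty":0,"tz":0.25,"spin":0,"fingers":1},{"tx":0,"ty":0,"tz":0.2,"spin":0,"fingers":1},{"tx":0,"ty":0,"tz":0,"spin":0,"fingers":1}]' 
python3 -c "
from h import *
need(505,100,110)"
```

```text
time_s: 27.18
tcp_pos: [498.1, 105.2, 95.2]
tcp_rot: [[0.414, 0.011, -0.91], [0.01, -1.0, -0.007], [-0.91, -0.006, -0.414]]
contact_force: [0.4, 0.8, 0.7]
gripper_width: 0.4
t 27.18 p [498.1 105.2  95.2] jaw -89.4 j6 [  4.  18. 121.  -4.  16.  97.] spin units 0.0 shift tx,ty,tz [-0.21  0.1  -0.25] down [ 0.414  0.01  -0.91 ] F [0.41 0.76 0.74] w 0.4
```

```bash
python3 -m inch '[{"tx":0.1,"ty":0,"tz":0.4,"spin":0,"fingers":1},{"tx":0.1,"ty":0,"tz":0.4,"spin":0,"fingers":1},{"tx":0.1,"ty":0,"tz":0.4,"spin":0,"fingers":1},{"tx":0,"ty":0,"tz":0,"spin":0,"fingers":1}]' 
python3 -c "
from h import *
need(500,-49,130)"
```

```text
time_s: 27.68
tcp_pos: [456.9, 109.1, 85.7]
tcp_rot: [[0.377, 0.008, -0.926], [0.003, -1.0, -0.008], [-0.926, 0.001, -0.377]]
contact_force: [1.1, -0.9, -0.5]
gripper_width: 0.3
t 27.68 p [456.9 109.1  85.7] jaw -89.5 j6 [  5.  17. 125.  -7.  16. 101.] spin units 0.0 shift tx,ty,tz [-0.5   3.17 -1.11] down [ 0.377  0.003 -0.926] F [ 1.1  -0.92 -0.48] w 0.3
```

The lean is now 22°, where j5 should stay near 19° and the body clears the lip by about 10 mm. I'll move in front of the bar.

```bash
python3 -m inch '[{"tx":-0.4,"ty":0,"tz":-0.4,"spin":0,"fingers":1},{"tx":-0.4,"ty":0,"tz":-0.4,"spin":0,"fingers":1},{"tx":0,"ty":0.63,"tz":-0.1,"spin":0,"fingers":1},{"tx":0,"ty":0.63,"tz":0,"spin":0,"fingers":1},{"tx":0,"ty":0.63,"tz":0,"spin":0,"fingers":1},{"tx":0,"ty":0.63,"tz":0,"spin":0,"fingers":1},{"tx":0,"ty":0.63,"tz":0,"spin":0,"fingers":1},{"tx":0,"ty":0,"tz":0,"spin":0,"fingers":1}]' 
python3 -c "
from h import *
need(540,-49,94)
need(555,-49,68)"
```

```text
time_s: 28.68
tcp_pos: [486.4, -50.4, 140.3]
tcp_rot: [[0.38, 0.004, -0.925], [0.001, -1.0, -0.004], [-0.925, 0.001, -0.38]]
contact_force: [-0.0, -0.4, 0.7]
gripper_width: 0.4
t 28.68 p [486.4 -50.4 140.3] jaw -89.8 j6 [-20.  12. 119.  16.  29.  58.] spin units 0.0 shift tx,ty,tz [ 1.26 -0.02 -0.64] down [ 0.38   0.001 -0.925] F [-0.01 -0.43  0.66] w 0.4
t 28.68 p [486.4 -50.4 140.3] jaw -89.8 j6 [-20.  12. 119.  16.  29.  58.] spin units 0.0 shift tx,ty,tz [ 1.86 -0.02 -0.72] down [ 0.38   0.001 -0.925] F [-0.01 -0.43  0.66] w 0.4
```

```bash
python3 -m inch '[{"tx":0.4,"ty":-0.01,"tz":-0.2,"spin":0,"fingers":1},{"tx":0.4,"ty":-0.01,"tz":-0.2,"spin":0,"fingers":1},{"tx":0.46,"ty":0,"tz":-0.24,"spin":0,"fingers":1},{"tx":0,"ty":0,"tz":0,"spin":0,"fingers":1}]' 
python3 - <<'E'
from h import *
need(555,-49,68)
c=read_camera("side");crop(c,230,120,390,240,5,"pics/p1.png")
E
```

```text
time_s: 29.18
tcp_pos: [539.5, -46.0, 92.8]
tcp_rot: [[0.377, 0.009, -0.926], [0.004, -1.0, -0.008], [-0.926, -0.0, -0.377]]
contact_force: [-0.3, -0.6, -0.6]
gripper_width: 0.4
t 29.18 p [539.5 -46.   92.8] jaw -89.5 j6 [-17.  22. 115.  16.  23.  59.] spin units 0.0 shift tx,ty,tz [ 0.58  0.06 -0.1 ] down [ 0.377  0.004 -0.926] F [-0.34 -0.61 -0.64] w 0.4
```

View pics/p1.png

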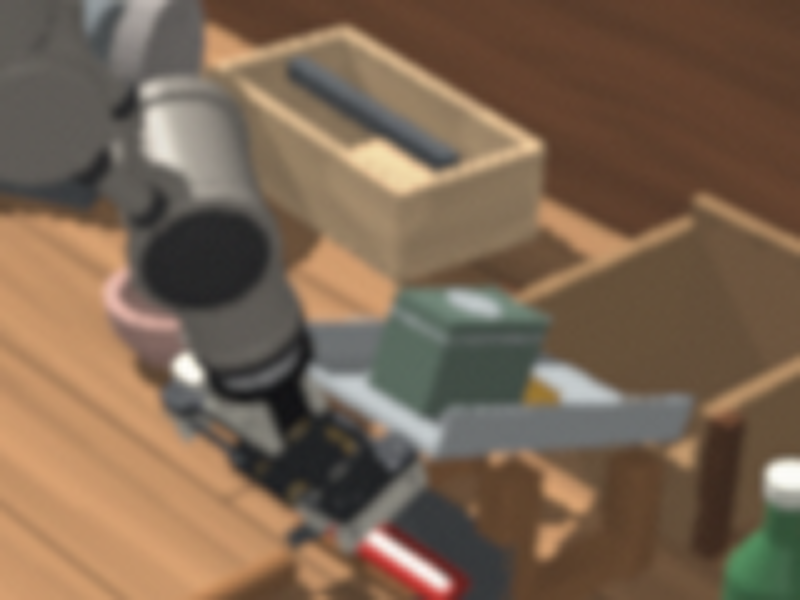

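The closed fingers hover over the bar's middle at (360,530), the body is clear of the lip, and the tin waits at the gate. I'll press in small steps and watch the force.

```bash
python3 -m inch '[{"tx":0.2,"ty":0.06,"tz":-0.03,"spin":0,"fingers":1},{"tx":0.2,"ty":0,"tz":-0.03,"spin":0,"fingers":1},{"tx":0,"ty":0,"tz":0,"spin":0,"fingers":1}]' 
python3 -m inch '[{"tx":0.15,"ty":0,"tz":-0.03,"spin":0,"fingers":1},{"tx":0,"ty":0,"tz":0,"spin":0,"fingers":1}]' 
python3 -c "
from h import *
need(555,-49,68);s=state();print(s['joints'].round(1),s['torque'].round(2))
c=read_camera('top');crop(c,270,150,350,210,8,'pics/p2.png')"
```

```text
time_s: 29.6
tcp_pos: [549.5, -49.9, 75.8]
tcp_rot: [[0.378, 0.007, -0.926], [0.003, -1.0, -0.007], [-0.926, -0.0, -0.378]]
contact_force: [-0.5, -0.4, 0.0]
gripper_width: 0.3
time_s: 29.85
tcp_pos: [554.0, -49.9, 69.7]
tcp_rot: [[0.378, 0.008, -0.926], [0.003, -1.0, -0.007], [-0.926, 0.0, -0.378]]
contact_force: [-0.7, 0.0, -0.3]
gripper_width: 0.6
t 29.85 p [554.  -49.9  69.7] jaw -89.6 j6 [-17.  25. 114.  18.  21.  57.] spin units 0.0 shift tx,ty,tz [ 0.04 -0.02 -0.01] down [ 0.378  0.003 -0.926] F [-0.74  0.04 -0.3 ] w 0.6
[-16.8  25.2 113.7  18.4  20.7  56.7] [ 0.04  0.26 -0.03]
```

View pics/p2.png

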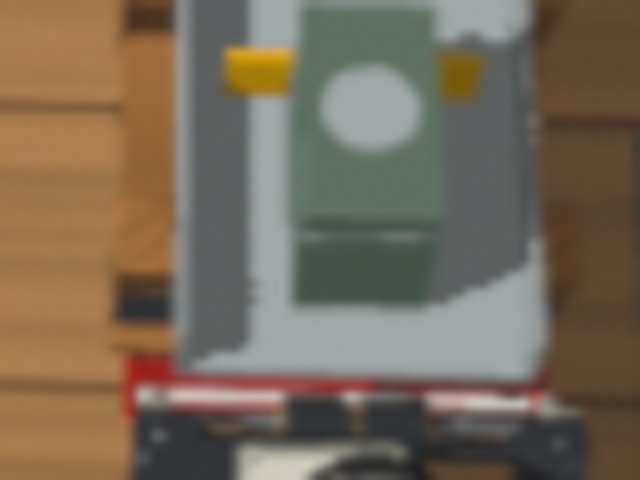

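The fingers are centred on the bar, the tin lies square against the gate at (365,110), and there is no contact yet. I'll press on.

```bash
python3 -m inch '[{"tx":0.08,"ty":-0.03,"tz":-0.01,"spin":0,"fingers":1},{"tx":0.08,"ty":0,"tz":-0.01,"spin":0,"fingers":1},{"tx":0,"ty":0,"tz":0,"spin":0,"fingers":1}]' 
python3 -m inch '[{"tx":0.1,"ty":0,"tz":-0.015,"spin":0,"fingers":1},{"tx":0,"ty":0,"tz":0,"spin":0,"fingers":1}]' 
python3 -c "
from h import *
s=state();print(s['joints'].round(1),s['torque'].round(2))"
```

```text
time_s: 30.28
tcp_pos: [558.1, -48.4, 63.0]
tcp_rot: [[0.379, 0.008, -0.925], [0.003, -1.0, -0.007], [-0.925, 0.0, -0.379]]
contact_force: [-0.2, -0.1, 0.9]
gripper_width: 0.3
time_s: 30.52
tcp_pos: [560.7, -48.5, 58.6]
tcp_rot: [[0.379, 0.008, -0.925], [0.003, -1.0, -0.007], [-0.926, 0.0, -0.379]]
contact_force: [-0.2, -1.2, 3.2]
gripper_width: 0.6
[-16.3  26.9 113.3  19.1  19.4  56.3] [-0.1   0.17  0.01]
```

In contact and the spring force is rising (3 N). I'll press on to about 18–20 mm and hold.

```bash
python3 -m inch '[{"tx":0.12,"ty":0,"tz":-0.015,"spin":0,"fingers":1},{"tx":0.12,"ty":0,"tz":-0.015,"spin":0,"fingers":1},{"tx":0.06,"ty":0,"tz":-0.01,"spin":0,"fingers":1},{"tx":0,"ty":0,"tz":0,"spin":0,"fingers":1},{"tx":0,"ty":0,"tz":0,"spin":0,"fingers":1}]' 
python3 -c "
from h import *
s=state();print(s['joints'].round(1),s['torque'].round(2))
c=read_camera('top');crop(c,270,90,350,210,5,'pics/p3.png')
c=read_camera('side');crop(c,230,120,430,260,4,'pics/p3s.png')"
```

```text
time_s: 31.15
tcp_pos: [566.8, -48.3, 48.4]
tcp_rot: [[0.38, 0.008, -0.925], [0.003, -1.0, -0.008], [-0.925, 0.001, -0.38]]
contact_force: [-30.7, -2.7, 45.2]
gripper_width: 0.3
[-16.1  28.4 112.9  20.2  18.2  55.4] [-0.42  1.84 -0.16]
```

View pics/p3.png

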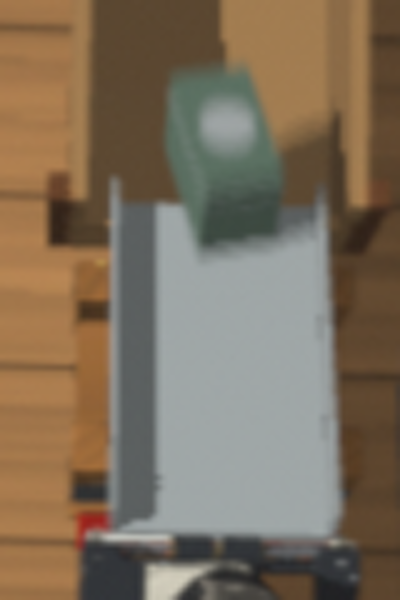

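View pics/p3s.png

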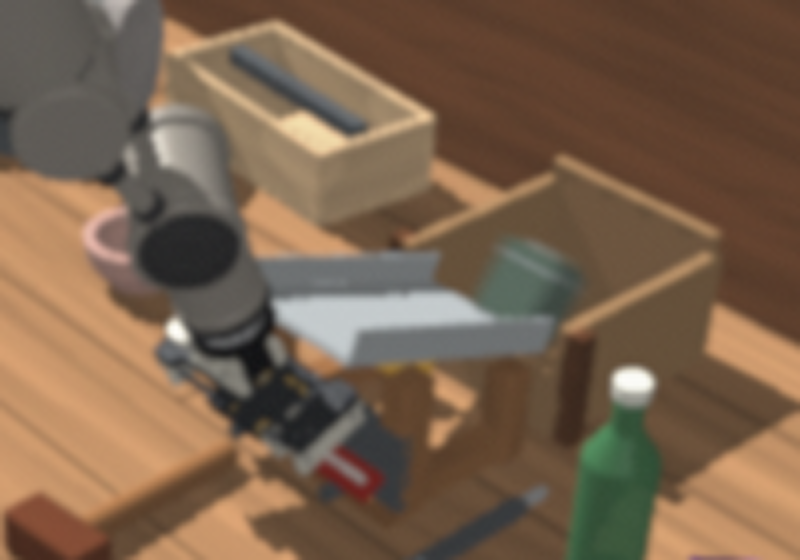

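The tin is dropping into the bin. The bar is hard on its stop (54 N at the fingertips), so I'll ease back 2 mm and hold for a second while the tin settles.

```bash
python3 -m inch '[{"tx":-0.04,"ty":0,"tz":0.006,"spin":0,"fingers":1},{"tx":0,"ty":0,"tz":0,"spin":0,"fingers":1},{"tx":0,"ty":0,"tz":0,"spin":0,"fingers":1},{"tx":0,"ty":0,"tz":0,"spin":0,"fingers":1},{"tx":0,"ty":0,"tz":0,"spin":0,"fingers":1},{"tx":0,"ty":0,"tz":0,"spin":0,"fingers":1}]' 
python3 -c "
from h import *
c=read_camera('top');crop(c,270,60,350,210,4,'pics/p4.png')"
```

```text
time_s: 32.0
tcp_pos: [566.5, -48.4, 48.9]
tcp_rot: [[0.38, 0.008, -0.925], [0.003, -1.0, -0.008], [-0.925, 0.001, -0.38]]
contact_force: [-17.8, -2.4, 26.2]
gripper_width: 0.6
```

View pics/p4.png

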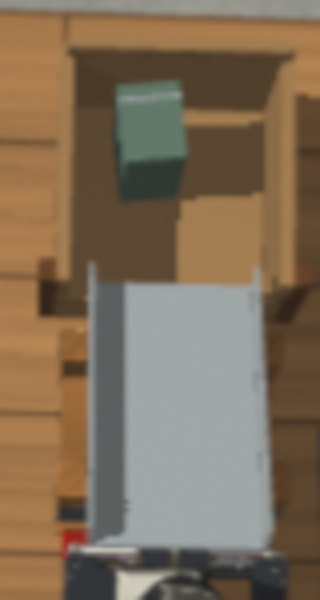

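The full tin is in the bin at (150,140). I'll let the bar come up smoothly and back away along the same line.

```bash
python3 -m inch '[{"tx":-0.1,"ty":0,"tz":0.015,"spin":0,"fingers":1},{"tx":-0.15,"ty":0,"tz":0.02,"spin":0,"fingers":1},{"tx":-0.2,"ty":0,"tz":0.03,"spin":0,"fingers":1},{"tx":-0.3,"ty":0,"tz":0.1,"spin":0,"fingers":1},{"tx":-0.5,"ty":0,"tz":0.2,"spin":0,"fingers":1},{"tx":-0.7,"ty":0,"tz":0.3,"spin":0,"fingers":1},{"tx":-0.7,"ty":0,"tz":0.3,"spin":0,"fingers":1},{"tx":-0.7,"ty":0,"tz":0.2,"spin":0,"fingers":1},{"tx":0,"ty":0,"tz":0,"spin":0,"fingers":1}]' 
python3 - <<'E'
from h import *
need(555,-49,68)
c=read_camera("side");cv2.imwrite("pics/fs.png",cv2.resize(c["frame"],None,fx=1.4,fy=1.4))
c=read_camera("top");cv2.imwrite("pics/ft.png",cv2.resize(c["frame"],None,fx=1.4,fy=1.4))
X=cloud(c)
old=cv2.imread("f0.png").astype(int);d=np.abs(c["frame"].astype(int)-old).max(2)
E
```

```text
time_s: 33.17
tcp_pos: [449.1, -49.3, 182.3]
tcp_rot: [[0.382, 0.007, -0.924], [0.001, -1.0, -0.007], [-0.924, 0.002, -0.382]]
contact_force: [0.4, -0.4, 0.2]
gripper_width: 0.5
t 33.17 p [449.1 -49.3 182.3] jaw -89.6 j6 [-22.   4. 120.  14.  36.  58.] spin units 0.0 shift tx,ty,tz [ 2.92  0.   -1.08] down [ 0.382  0.001 -0.924] F [ 0.36 -0.36  0.2 ] w 0.5
```

View pics/fs.png

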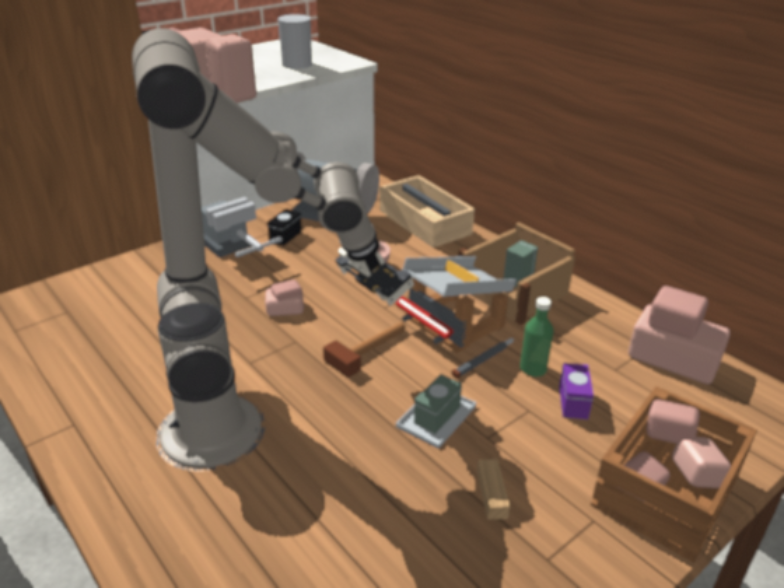

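View pics/ft.png

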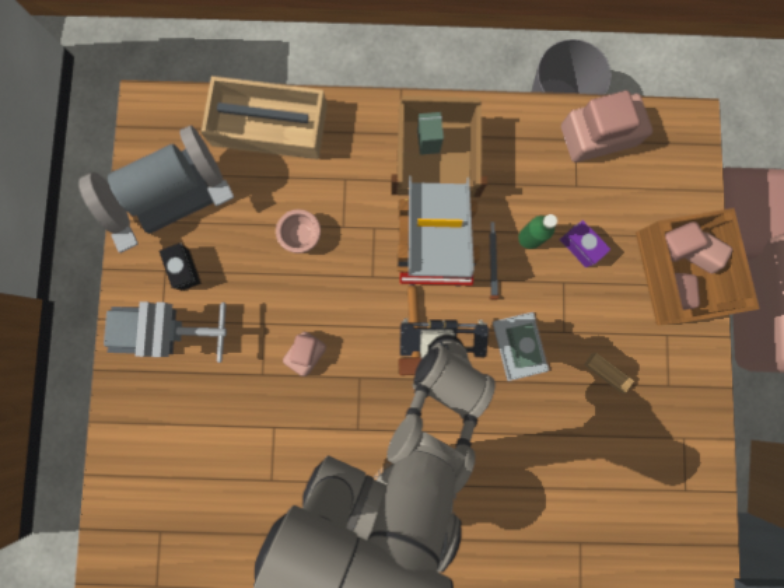

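Everything is in place: the empty tin in the tray at (525,345), the full tin in the bin at (430,130), gate and bar back up. The stones, tools and bottle are where they started. Handing in.

```bash
python3 -c "
from workcell import *
print(finish_job())"
```

```text
the job is handed in; nothing more can be done
None
```

The job is done and handed in at about 33 s of the 72 s allowed.

**What I did**
- **Empty tin:** I lifted the right-hand tin and read about 1.4 N on the wrist, so it was the empty one. I stood it upright in the tray.
- **Full tin:** The left-hand tin read 6.5 N, about 0.66 kg. I laid it lengthwise on the chute, released it, and it slid to rest against the gate.
- **Tool lean:** The moves have no tilt command and the bar cannot be pressed from straight above. I made the tool lean by pushing the arm to the edge of its reach, then trimmed the lean to 22° at a wrist joint limit so the press pose stayed in range.
- **Bar:** I pressed it near its middle with closed fingertips and held it down until the full tin lay in the bin. Then I let it come back up.

**Last checks**
- In the final pictures the empty tin stands in the tray and the full tin is in the bin.
- The gate and bar are back up, and the robot touches nothing.
- The stones, tools, bottle and look-alikes appear where they started. I compared these by eye and did not measure them.

**What did not go perfectly**
- I drove the bar onto its stop. The wrist reading reached about 54 N, and easing back only brought it down to about 32 N while I held. The force was at the fingertips as far as I could tell, and below the 120 N wrist limit.
- I could not read the bar's rocking directly. One top view suggested I was about 5 mm off the middle before I corrected by 1.5 mm, while the measured bar ends agreed with my aim to about 1 mm.

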